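Clear the lens marking press and mark two lenses

ROBOT

A 6-joint arm with a two-finger parallel gripper is mounted at the origin on the work surface. World frame = base frame: x ahead of the robot, y to its left, z up, the work surface at z = 0. Lengths are in m, angles in rad, forces in N, time in s.
With the tool pointing down it reaches from about 0.35 to 0.725 m from the base axis. Payload 4.3 kg.
Tool frame: the origin (TCP) lies midway between the tips of the shut fingers; the grasp point (between the pads) lies 19 mm behind it; x points along the fingers, z is the direction in which the jaws open and shut, and the axes are right-handed (so a half turn about x gives the same grasp; the last joint's range is limited). The gripper opens to 85 mm and grips with 20 to 120 N. Pads are 22 mm wide; open, the fingers measure 114 mm over their backs; the gripper's body (76 mm by 85 mm) begins 54 mm behind the grasp point. The pads swing forward as they close: fully open they stand 13 mm farther back than shut.
Start: joints at [1.008, 0.377, 0.081, 1.274, 0, 1.46], TCP at [0.252, 0.517, 0.231] pointing down, gripper open.
Joint ranges: [-2.72, 2.72], [-0.84, 1.66], [-1.02, 1.22], [-1.77, 2.12], [-1.37, 1.28], [-3.14, 3.14]. Speed limits (rad/s): [2.57, 2.57, 3.14, 3.14, 3.14, 3.14].

INTERFACE

Orientations are given as a unit quaternion [x, y, z, w].
In Python, from bench import ctrl gives the robot as it stands.
- The arm moves only by the tool arm_command, never from a script. Its argument "motion" is a list of rows, each a list of 7 numbers: the shift along the world's x, y, z in cm, then the turn, a rotation vector about the world's x, y, z in degrees, then the opening, from -1 (shut) to 1 (fully open). In form: [[x, y, z, wx, wy, wz, fingers], ...]. A call has exactly 10 rows; each row is the pose to reach, as a shift and turn from the pose commanded when the call began; what a row does not reach only later rows make up. A row lasts 1/12 s, in which the tool goes at most 41.7 mm and 7.16 degrees, less where a joint would pass 70% of its speed; a pose out of reach is approached as far as the arm can. A call with a gripper value outside its range is refused whole. The fingers move at their own pace and stop on an object; "newtons" is the grip in N (left out, the last holds). Time passes only in rows, so rows that repeat a pose let the fingers close, or fill a call up. It gives the time, the measured TCP pose, the force and the opening at its end, in the units of the state.
- ctrl.get_state(): the state, without advancing time (a new reading comes with each control period).
- ctrl.snapshot(name): name is "scene" or "top" or "wrist"; returns the picture (420x560x3 uint8, red, green, blue); there is no depth.
- ctrl.camera_model(name): a dict with "vfov" (degrees; the focal length in pixels is half the picture's height over the tangent of half this angle, whatever the lens; pixels are square), "cx", "cy" (the principal point, pixels), "R" (3x3) and "t" (3): a world point X has camera coordinates R X + t. Camera axes: x right, y down, z forward; pixel columns grow to the right and rows downward; lengths in m; the calibration is good to about 2 mm. A picture is of the moment at which its call begins: read the wrist's pose just before it. camera_model takes no time and is no camera call; for the wrist camera it gives the pose at the moment of the call.
- ctrl.sign_off(): hands the job in, once; it reports no verdict.
Trained networks look in the newest picture that a camera, given by its name, has taken for a name from the list of things; names that differ only in an ending like _2 or _b are one class to them, and where a whole thing is asked for, a point or a joint stands for the part that bears it (a point fixed in the world has none). Each returns a list of dicts, best first, with "score" (0 to 1); they miss things now and then, are a little off and sometimes report something else, mostly with a low value. They report only what shows in the picture. A call takes as long as a camera call. They do not tell look-alikes from the thing itself.
- ctrl.boxes_of(camera, target): "point" ([row, column] in pixels, amid what is visible of it).
- ctrl.mark_of(camera, target): "point" ([row, column] in pixels: a listed point, or the origin of a listed thing).
The state is a dict: "clock": time; "q": joint angles; "qd": joint speeds; "joint_torque": joint torques, N m; "tool_pos": TCP position; "tcp_rot": TCP orientation; "wrist_force": force on the tool from outside, world axes, zero at the start; "ft_torque": the same for the moment, N m; "opening": opening from 0.0 (shut) to 1.0 (fully open).
Only numpy, scipy, OpenCV 4.12 (cv2) and the standard library are available. Lean on these libraries where they do the work, as an engineer would, in place of code of your own. Each camera call takes 0.05 s, during which the arm holds its last target.

TASK

Clear every spectacle case off the bed of the lens marking press and lay it flat in the plastic case tray. Then load the carrier with the round lens on the bed with its lens centred under the plunger, let go and press the plunger fully down to its stop, and put that carrier back in the aluminium job tray; after that do the same with the carrier of the square lens. Finish with all cases flat in the case tray, both carriers flat in the job tray and the plunger up, and do not disturb the other things on the bench.

Things in the scene. Friction and masses are not known exactly. Their poses are not given: they have to be found in the camera images.
- press: White lens marking press, fixed. Origin: at table level; x points to its rear (away from the robot at yaw 0), z up. Bed: flat plate, top 15 mm up, x -140..+165, y -120..+120 mm. Column at the rear: x 109..165, y +-45, up to z 155 mm. The plunger's axis is at x 62, y 0; its foot hangs down to z 68 mm (z 43 when pressed)
- press_arm (a point): middle of the lower front edge of the arm that overhangs the bed from the column. In the press frame the arm spans x 30..145, y +-32, z 92..142 mm (a short nose under it to z 80), open below at front and sides. So a carrier goes in low from the front, lens first, handle towards the robot
- press_spot (a point): point on the top of the press bed straight below the plunger (x 62, y 0, z 15 mm in the press frame)
- plunger_top (a point): centre of the top of the plunger's black knob (knob 56 mm wide, its top 207 mm above the table when up). It is pressed straight down
- plunger (a joint): plunger travel in m: 0 up, 0.025 at its stop, grows downward. Spring: about 5 N to start, 12 N at the stop; it comes up by itself. Fully down counts from 0.0215
- case_tray: Grey plastic tray with low walls (the case tray), fixed, outside 280 (x) x 216 (y) x 20 mm high, walls and floor 5 mm. Origin: centre of underside; x is the long side. It stands left or right of the press
- job_tray: Aluminium tray (the job tray) of the same size and axes, fixed, on the other side of the press; the lens carriers start in it
- case0: Black hard spectacle case, 145 (x) x 50 (y) x 36 mm (z), 0.12 kg; origin: centre of underside. One to three are present, on the press bed in front of the plunger, side by side about 88 mm apart, long axis along the press's x. Grip it across its width, anywhere along its length
- case1: Black hard spectacle case, 145 (x) x 50 (y) x 36 mm (z), 0.12 kg; origin: centre of underside. One to three are present, on the press bed in front of the plunger, side by side about 88 mm apart, long axis along the press's x. Grip it across its width, anywhere along its length
- case2: Black hard spectacle case, 145 (x) x 50 (y) x 36 mm (z), 0.12 kg; origin: centre of underside. One to three are present, on the press bed in front of the plunger, side by side about 88 mm apart, long axis along the press's x. Grip it across its width, anywhere along its length
- round_carrier: Lens carrier: white plate 180 (x) x 64 (y) x 10 mm with a green-tinted glass round lens, 58 mm wide, 11 mm thick, fixed on it at x = +55 mm, and an upright black handle fin at x = -65 mm, 50 (x) x 18 (y) mm, rising from 10 to 50 mm above the underside. Origin: centre of underside. About 0.16 kg. Grip the fin across its 18 mm
- round_carrier_lens (a point): centre of the top of that carrier's lens (x 55, y 0, z 21 mm in the carrier frame)
- square_carrier: Lens carrier: white plate 180 (x) x 64 (y) x 10 mm with a green-tinted glass square lens, 46 mm wide, 11 mm thick, fixed on it at x = +55 mm, and an upright black handle fin at x = -65 mm, 50 (x) x 18 (y) mm, rising from 10 to 50 mm above the underside. Origin: centre of underside. About 0.16 kg. Grip the fin across its 18 mm
- square_carrier_lens (a point): centre of the top of that carrier's lens (x 55, y 0, z 21 mm in the carrier frame)
- screwdriver: Bystander, leave alone: screwdriver, 150 mm long, lying on the bench near the robot
- ruler: Bystander, leave alone: flat white ruler 22 x 160 x 5 mm on the bench between robot and press
- pliers: Bystander, leave alone: small pliers about 120 mm long, 16 mm high, on the bench beyond the left tray
Things that resemble listed ones, but are neither listed nor needed, are in the scene too. Leave any blue look-alike of the square_carrier alone.

How it is judged:
By the outcome, as a careful person would: the job done as asked, in the order asked, and still so for the second after the job is handed in, with the robot touching nothing.
Of case0, case1, case2 only 1 to 3 are there at a start; the rules pass over those that are not, and their reading is None.
At some moment in a run one of round_carrier, square_carrier may be knocked a few centimetres aside while the robot is not near it.
Once in a run the grip may slacken for a moment while it holds something.
It also fails if it takes over 210 s, if anything falls off the work surface, if the arm or the gripper's body presses on something with over 40 N, if the wrist force passes 120 N, or if a joint passes its speed limit or range.

## Working session

There is one attempt and no reset: what is moved stays moved. The work goes in short steps, Python scripts to look and compute and a tool call to move; the robot and the scene stay as the last step left them, time stands still between calls to the robot, and variables do not carry over. Pictures are saved under pics/ and viewed, and the job is handed in when it is done.

Besides the shell and the picture viewer there is one more tool, called after ">>>" as name(argument=value, ...), one argument or row to a line, values as JSON. arm_command: Moves the arm, as the interface text tells. Its arguments: {"type":"object","properties":{"motion":{"type":"array"},"newtons":{"type":"number"}},"required":["motion"]}

```bash
mkdir -p pics; ls; python3 - <<'E'
from bench import ctrl
import cv2
s=ctrl.get_state(); print({k:(v if not hasattr(v,'round') else v) for k,v in s.items()})
for n in ("scene","top","wrist"):
    im=ctrl.snapshot(n); cv2.imwrite(f"pics/{n}0.png",im[:,:,::-1]); m=ctrl.camera_model(n); print(n,m)
E
```

```text
pics
{'clock': 0.0, 'q': array([ 1.00771639e+00,  3.78066588e-01,  7.96483899e-02,  1.27436326e+00,
       -4.96906325e-06,  1.46051460e+00]), 'qd': array([-0.00233657, -0.00206265,  0.00073908,  0.00083462, -0.00151595,
       -0.00097014]), 'joint_torque': array([-6.37429439e-04, -4.63597190e+01,  2.69880599e+01,  2.05833488e-02,
       -2.28405156e-04,  3.50421132e-07]), 'tool_pos': array([0.25120141, 0.5165262 , 0.23036754]), 'tcp_rot': array([-0.37531138,  0.6001068 ,  0.37469928,  0.59884359]), 'wrist_force': array([ 0.22341148, -0.02997785,  0.6595933 ]), 'ft_torque': array([-0.0054766 ,  0.02252965,  0.05348977]), 'opening': 0.9964133966897407}
scene {'vfov': 43.541856902915285, 'cx': 269.19121686246314, 'cy': 213.1198619444425, 'R': array([[-0.44272141,  0.89658066, -0.01186932],
       [ 0.73137145,  0.35342156, -0.58325724],
       [-0.51874229, -0.26690135, -0.81220078]]), 't': array([ 0.36618368, -0.24884887,  2.1692342 ])}
top {'vfov': 53.68384140768682, 'cx': 273.2781833148768, 'cy': 203.17530866147376, 'R': array([[-0.01842583, -0.99949951, -0.02571415],
       [-0.99304162,  0.02128659, -0.11582407],
       [ 0.11631346,  0.02340107, -0.99293684]]), 't': array([-0.1330281 ,  0.54277281,  1.31510344])}
wrist {'vfov': 64.36458063047215, 'cx': 279.6485828691231, 'cy': 211.62341089316914, 'R': array([[ 0.43757038,  0.89918086, -0.00244038],
       [ 0.85789021, -0.41666093,  0.30069596],
       [ 0.26936324, -0.13366923, -0.95371693]]), 't': array([-0.57375855, -0.03804854,  0.37994894])}
```

View pics/scene0.png

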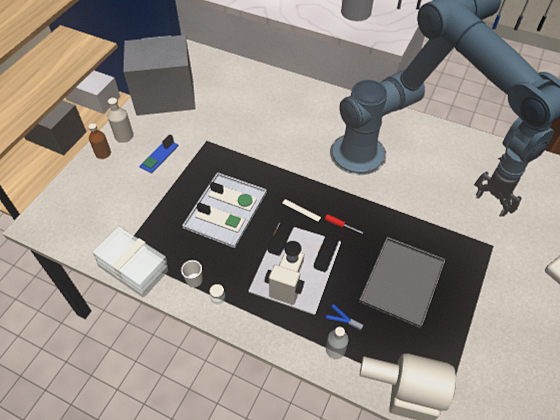

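View pics/top0.png

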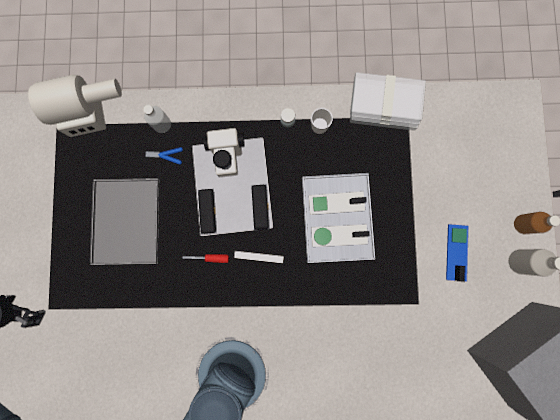

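View pics/wrist0.png

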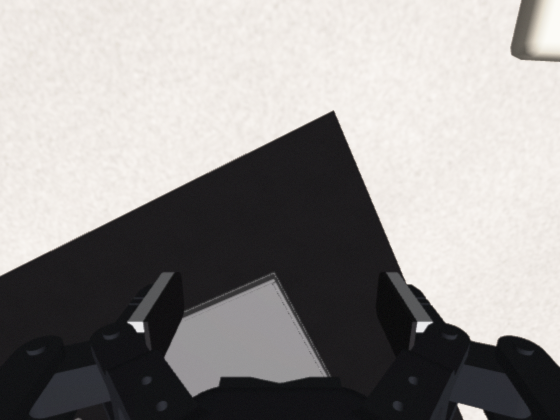

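The top view shows the case tray on the left (125,222). The press has two black cases, at (207,211) and (261,206), and the plunger knob is at (222,159). The job tray on the right holds the square carrier (338,203) and the round carrier (338,236). The blue look-alike is at (457,252). Next I'll measure these.

```bash
cat > h.py <<'E'
from bench import ctrl
import numpy as np, cv2
from scipy.spatial.transform import Rotation as Ro
def cam(n):
    m=ctrl.camera_model(n); m['f']=210/np.tan(np.radians(m['vfov']/2)); return m
def unproj(m,rc,z):
    d=np.array([(rc[1]-m['cx'])/m['f'],(rc[0]-m['cy'])/m['f'],1.])
    R=np.array(m['R']);c=-R.T@m['t'];v=R.T@d
    return c+v*(z-c[2])/v[2]
def proj(m,X):
    p=np.array(m['R'])@np.array(X)+m['t'];return np.array([m['cy']+m['f']*p[1]/p[2],m['cx']+m['f']*p[0]/p[2]])
def snap(n,name=None):
    m=cam(n);im=ctrl.snapshot(n)[:,:,::-1].copy()
    if name: cv2.imwrite(f'pics/{name}.png',im)
    return m,im
def st():
    s=ctrl.get_state();R=Ro.from_quat(s['tcp_rot']).as_matrix()
    print('t',round(s['clock'],2),'tcp',s['tool_pos'].round(4),'x',R[:,0].round(3),'z',R[:,2].round(3),'F',np.round(s['wrist_force'],1),'op',round(s['opening'],3),'q',s['q'].round(3));return s
E
python3 - <<'E'
from h import *
m,im=snap('top')
Z={'press':0,'press_spot':.015,'plunger_top':.207,'press_arm':.092,'case_tray':0,'job_tray':0,'case0':.015,'round_carrier':.005,'round_carrier_lens':.026,'square_carrier':.005,'square_carrier_lens':.026,'ruler':0,'screwdriver':0,'pliers':0}
for k,z in Z.items():
    for d in ctrl.mark_of('top',k)[:3]:
        print(k,round(d['score'],2),np.round(d['point'],1),unproj(m,d['point'],z).round(4))
cv2.imwrite('pics/topz.png',cv2.resize(im[100:290,80:440],None,fx=2.2,fy=2.2,interpolation=cv2.INTER_CUBIC))
st()
E
```

```text
press 0.83 [188.4 232.3] [ 0.5961 -0.0073  0.    ]
press_spot 0.63 [168.8 234.7] [ 0.6593 -0.0176  0.015 ]
plunger_top 0.7 [158. 221.] [ 0.6524 -0.001   0.207 ]
press_arm 0.69 [178.2 225.1] [0.6144 0.0037 0.092 ]
case_tray 0.77 [221.9 129.6] [0.4911 0.3359 0.    ]
job_tray 0.85 [217.  338.1] [ 0.4932 -0.3554  0.    ]
job_tray 0.35 [257.  260.1] [ 0.3674 -0.0968  0.    ]
case0 0.78 [213.3 207.4] [0.5129 0.0733 0.015 ]
case0 0.67 [207.1 261.2] [ 0.5297 -0.1037  0.015 ]
round_carrier 0.82 [235.9 336.6] [ 0.4312 -0.3476  0.005 ]
round_carrier_lens 0.95 [235.5 322.3] [ 0.4326 -0.2992  0.026 ]
square_carrier 0.88 [254.1 458.2] [ 0.3652 -0.7353  0.005 ]
square_carrier 0.65 [198.8 336.9] [ 0.5529 -0.353   0.005 ]
square_carrier_lens 0.84 [200.1 320.1] [ 0.5472 -0.2958  0.026 ]
square_carrier_lens 0.82 [232.  459.7] [ 0.4352 -0.7363  0.026 ]
ruler 0.76 [252.6 258.5] [ 0.3818 -0.0918  0.    ]
screwdriver 0.6 [258.7 203.4] [0.3653 0.0892 0.    ]
screwdriver 0.36 [217.2 338.9] [ 0.4925 -0.358   0.    ]
pliers 0.49 [155.6 161.2] [0.7136 0.233  0.    ]
t 0.9 tcp [0.2516 0.5171 0.2313] x [ 0.  0. -1.] z [0.437 0.899 0.   ] F [-0.2  0.3  1. ] op 1.001 q [1.008 0.377 0.081 1.274 0.    1.46 ]
```

View pics/topz.png

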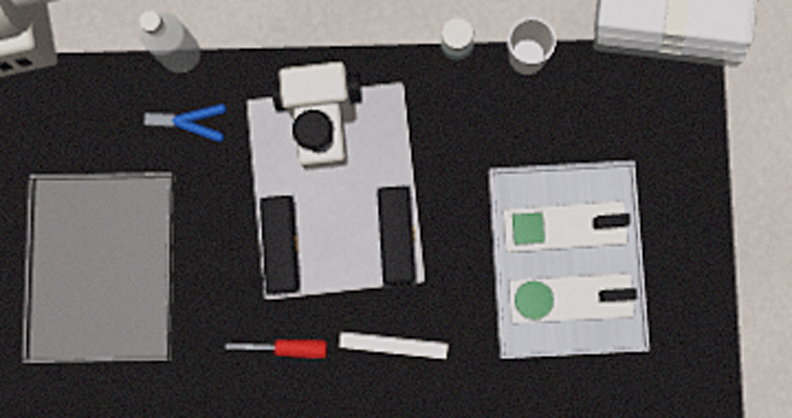

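Two cases are present, about 177 mm apart (the middle slot is empty). The wanted square carrier is the white one at top pixel (338,203). The blue one at (457,252) is the decoy. Next are closer wrist views.

>>> arm_command(
  motion=[
    [4,-4,3,0,0,7,1],
    [8,-8,6,0,0,14,1],
    [12,-12,9,0,0,21,1],
    [16,-16,11,0,0,26,1],
    [18,-20,11,0,0,26,1],
    [18,-20,11,0,0,26,1],
    [18,-20,11,0,0,26,1],
    [18,-20,11,0,0,26,1],
    [18,-20,11,0,0,26,1],
    [18,-20,11,0,0,26,1],
  ],
)

```text
clock: 1.73
tool_pos: [0.4315, 0.3172, 0.3412]
tcp_rot: [-0.5, 0.5, 0.5, 0.5]
wrist_force: [-0.7, 0.7, -0.4]
opening: 1.001
```

```bash
python3 - <<'E'
from h import *
s=st();m,im=snap('wrist','w1')
R=np.array(m['R']);print((-R.T@m['t']).round(3),R[2].round(3))
for rc in [(0,0),(0,559),(419,559),(419,0)]: print(unproj(m,rc,0).round(3))
E
```

```text
t 1.73 tcp [0.4315 0.3172 0.3412] x [-0.     0.001 -1.   ] z [-0.     1.     0.001] F [-0.7  0.7 -0.4] op 1.001 q [5.150e-01 2.960e-01 2.480e-01 1.522e+00 1.000e-03 5.150e-01]
[0.354 0.317 0.483] [ 0.3    0.    -0.954]
[ 0.225 -0.036  0.   ]
[0.225 0.671 0.   ]
[0.916 0.845 0.   ]
[ 0.916 -0.21   0.   ]
```

View pics/w1.png

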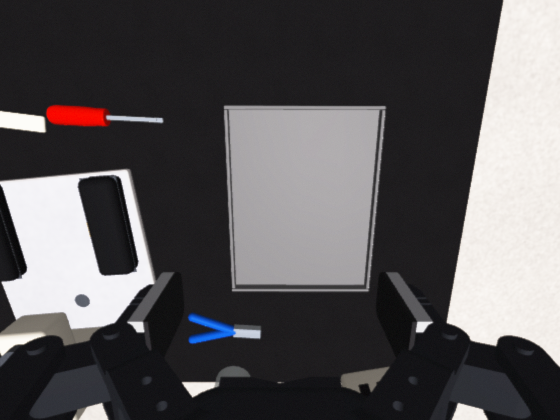

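The wrist view shows the empty case tray, with rim corners at about (107,225), (107,385), (291,371) and (291,233), and the left case at (225,108). Now over the press.

>>> arm_command(
  motion=[
    [0,-4,0,0,0,0,1],
    [0,-8,0,0,0,0,1],
    [-1,-12,0,0,0,0,1],
    [-2,-16,0,0,0,0,1],
    [-3,-20,0,0,0,0,1],
    [-3,-24,0,0,0,0,1],
    [-3,-28,0,0,0,0,1],
    [-3,-31,0,0,0,0,1],
    [-3,-31,0,0,0,0,1],
    [-3,-31,0,0,0,0,1],
  ],
)

```text
clock: 2.62
tool_pos: [0.4011, 0.0073, 0.3409]
tcp_rot: [-0.5, 0.5, 0.5, 0.5]
wrist_force: [-0.4, 0.9, 0.3]
opening: 0.996
```

```bash
python3 - <<'E'
from h import *
s=st();m,im=snap('wrist','w2')
for k,z in {'press':0,'press_spot':.015,'plunger_top':.207,'press_arm':.092,'case0':.015,'ruler':0}.items():
    for d in ctrl.mark_of('wrist',k)[:3]:
        print(k,round(d['score'],2),np.round(d['point'],1),unproj(m,d['point'],z).round(4))
E
```

```text
t 2.62 tcp [0.4011 0.0073 0.3409] x [-0.001  0.001 -1.   ] z [0.    1.    0.001] F [-0.4  0.9  0.3] op 0.996 q [-1.410e-01  1.500e-02 -9.000e-02  1.467e+00  1.000e-03 -1.410e-01]
press 0.69 [279.8 270.2] [ 0.5909 -0.0077  0.    ]
press_spot 0.62 [237.6 322.6] [0.5114 0.0723 0.015 ]
press_spot 0.57 [318.2 279.4] [0.6528 0.0072 0.015 ]
press_arm 0.9 [328.2 275.1] [0.6146 0.0013 0.092 ]
case0 0.85 [246.9 210.9] [ 0.5265 -0.0968  0.015 ]
case0 0.8 [235.3 322.1] [0.5077 0.0714 0.015 ]
ruler 0.34 [254.1  78.5] [ 0.5453 -0.31    0.    ]
```

View pics/w2.png

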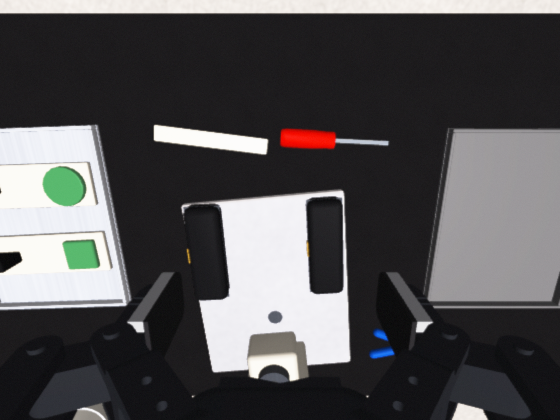

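```bash
python3 - <<'E'
from h import *
im=cv2.imread('pics/w2.png')
cv2.imwrite('pics/w2a.png',cv2.resize(im[180:390,160:370],None,fx=2.8,fy=2.8,interpolation=cv2.INTER_CUBIC))
cv2.imwrite('pics/w2b.png',cv2.resize(im[110:320,0:210],None,fx=2.8,fy=2.8,interpolation=cv2.INTER_CUBIC))
E
```

```text
(no output)
```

View pics/w2a.png

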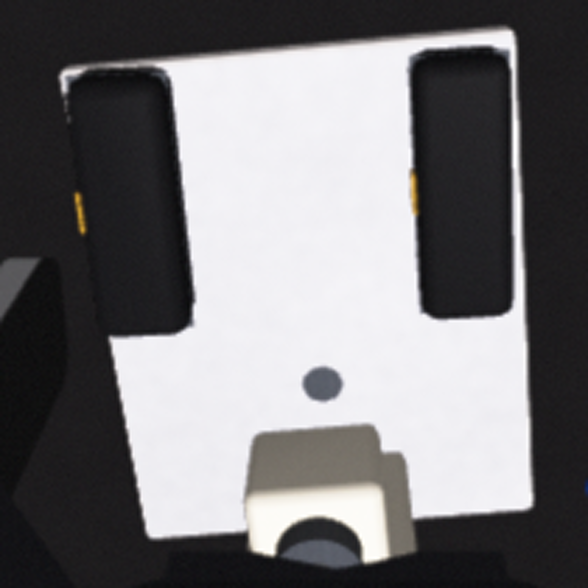

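View pics/w2b.png

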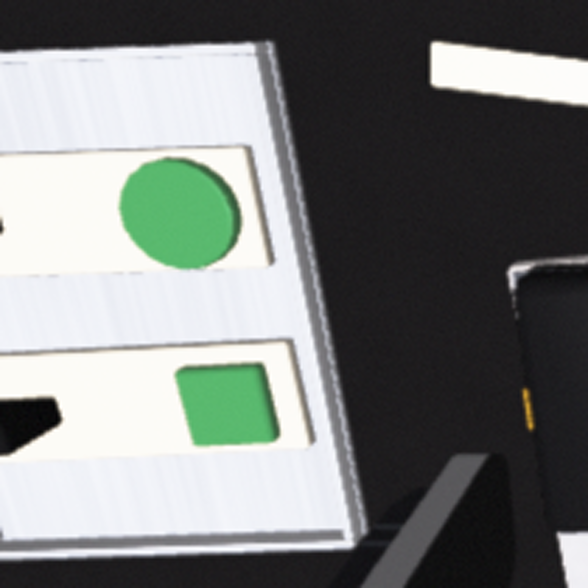

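```bash
cat >> h.py <<'E'
from scipy.optimize import least_squares
def fit(m,pix,loc,p0):
    """pix list of (row,col), loc list of local xyz; returns x,y,yaw"""
    loc=np.array(loc)
    def W(p):
        c,s=np.cos(p[2]),np.sin(p[2]); return np.c_[p[0]+c*loc[:,0]-s*loc[:,1],p[1]+s*loc[:,0]+c*loc[:,1],loc[:,2]]
    r=least_squares(lambda p:np.concatenate([proj(m,X)-q for X,q in zip(W(p),pix)]),p0)
    return r.x,r.fun.reshape(-1,2).round(1)
def loc2w(p,l): c,s=np.cos(p[2]),np.sin(p[2]);return np.array([p[0]+c*l[0]-s*l[1],p[1]+s*l[0]+c*l[1]])
E
python3 - <<'E'
from h import *
m=cam('wrist')
g=lambda a:[(y/2.8+180,x/2.8+160) for x,y in a]
p,r=fit(m,g([(62,69),(515,30),(533,510),(148,539)]),[(-.14,-.12,.015),(-.14,.12,.015),(.165,.12,.015),(.165,-.12,.015)],[.59,0,.1])
print('press',p.round(4),np.degrees(p[2]),r.tolist())
print('spot',loc2w(p,(.062,0)),'mark z.015',unproj(m,g([(322,383)])[0],.015),unproj(m,g([(322,383)])[0],.068))
# cases tops
for n,c in {'R':[(68,78),(165,72),(193,327),(104,334)],'L':[(411,54),(508,50),(513,312),(424,318)]}.items():
    w=[unproj(m,q,.045)[:2] for q in g(c)]; print(n,np.round(w,4).tolist(),np.mean(w,0))
    p2,r=fit(m,g(c),[(-.07,-.023,.047),(-.07,.023,.047),(.07,.023,.047),(.07,-.023,.047)],[.5,0,.1]);print(p2,r.tolist())
import os
# tray: from w1 view use model reconstructed
R=np.array([[0,1,0],[.954*0,0,0],[0,0,0]])
E
```

```text
press [ 0.5893 -0.0033  0.0941] 5.393957713531964 [[0.1, -1.3], [-0.4, 1.3], [0.5, 0.6], [0.4, -0.5]]
spot [0.65100753 0.00256951] mark z.015 [0.65124101 0.00161392 0.015     ] [0.6141621  0.00235656 0.068     ]
R [[0.4568, -0.1222], [0.4536, -0.0746], [0.5956, -0.0669], [0.6001, -0.1148]] [ 0.52652076 -0.09462124]
[ 0.52538146 -0.09412737  0.05606294] [[0.4, 0.5], [0.9, -0.6], [-0.3, -0.5], [-1.3, 0.6]]
L [[0.444, 0.0454], [0.4419, 0.0924], [0.586, 0.1036], [0.5898, 0.0564]] [0.51540114 0.07447145]
[0.5141077  0.07412414 0.07414073] [[1.8, 0.5], [0.9, -0.2], [-1.5, -0.5], [-1.7, 0.2]]
```

>>> arm_command(
  motion=[
    [4,2,0,0,0,4,1],
    [8,4,0,0,0,4,1],
    [11.3,6.7,0,0,0,4,1],
    [11.3,6.7,-4,0,0,4,1],
    [11.3,6.7,-8,0,0,4,1],
    [11.3,6.7,-12,0,0,4,1],
    [11.3,6.7,-16,0,0,4,1],
    [11.3,6.7,-20,0,0,4,1],
    [11.3,6.7,-22,0,0,4,1],
    [11.3,6.7,-22,0,0,4,1],
  ],
)

```text
clock: 3.8
tool_pos: [0.5098, 0.0747, 0.116]
tcp_rot: [-0.515, 0.484, 0.52, 0.479]
wrist_force: [-1.7, 0.1, 0.4]
opening: 0.997
```

```bash
python3 - <<'E'
from h import *
s=st();m,im=snap('wrist','w3')
# case tray from w1
R=np.array([[0,1,0],[.954,0,.3],[.3,0,-.954]]);R[1]=[0.954,0,0.3]
c=np.array([.354,.317,.483]);f=210/np.tan(np.radians(64.36458063/2))
m1=dict(R=R,t=-R@c,f=f,cx=279.6486,cy=211.6234)
print(fit(m1,[(107,224.5),(107,385),(290.5,370),(290.5,232.5)],[(-.14,-.108,.02),(-.14,.108,.02),(.14,.108,.02),(.14,-.108,.02)],[.5,.33,0]))
E
```

```text
t 3.8 tcp [0.5098 0.0747 0.116 ] x [-0.011 -0.    -1.   ] z [-0.072  0.997  0.001] F [-1.7  0.1  0.4] op 0.997 q [ 0.022  0.332 -0.293  0.956  0.    -0.05 ]
(array([0.49284785, 0.35056294, 0.00175678]), array([[-1.1, -1.3],
       [-1.4,  1.5],
       [ 1.8, -0.3],
       [ 2. ,  0. ]]))
```

View pics/w3.png

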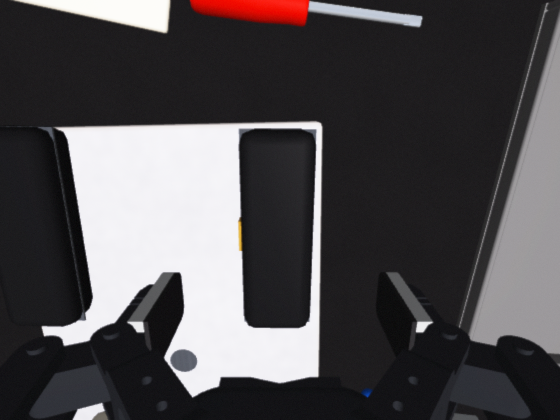

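>>> arm_command(
  motion=[
    [0,0,-3,0,0,0,1],
    [0,0,-6,0,0,0,1],
    [0,0,-8,0,0,0,1],
    [0,0,-9.5,0,0,0,1],
    [0,0,-10,0,0,0,1],
    [0,0,-10,0,0,0,1],
    [0,0,-10,0,0,0,-0.3],
    [0,0,-10,0,0,0,-0.3],
    [0,0,-10,0,0,0,-0.3],
    [0,0,-10,0,0,0,-0.3],
  ],
  newtons=60,
)

```text
clock: 4.68
tool_pos: [0.5164, 0.0742, 0.0232]
tcp_rot: [0.518, -0.481, -0.516, -0.483]
wrist_force: [-0.1, 0.5, 6.5]
opening: 0.574
```

>>> arm_command(
  motion=[
    [0,0,0,0,0,0,-0.3],
    [0,0,3,0,0,0,-0.3],
    [0,0,6,0,0,0,-0.3],
    [0,0,10,0,0,0,-0.3],
    [0,4,13,0,0,0,-0.3],
    [0,8,14,0,0,-2,-0.3],
    [0,12,14,0,0,-4,-0.3],
    [0,16,14,0,0,-4,-0.3],
    [-2,20,14,0,0,-4,-0.3],
    [-2,22,14,0,0,-4,-0.3],
  ],
)

```text
clock: 5.52
tool_pos: [0.4925, 0.2974, 0.1621]
tcp_rot: [-0.5, 0.499, 0.501, 0.499]
wrist_force: [0.1, -1.1, -1.0]
opening: 0.574
```

```bash
python3 - <<'E'
from h import *
s=st();m,im=snap('wrist','w4');st()
m,im=snap('top','t4')
m=cam('wrist');print(m)
m=cam('top')
g=lambda a:[(y/2.2+100,x/2.2+80) for x,y in a]
L=[(-.14,-.108,.02),(-.14,.108,.02),(.14,.108,.02),(.14,-.108,.02)]
print(fit(m,g([(170,360),(25,361),(31,175),(172,174)]),L,[.49,.34,0]))
print(fit(m,g([(649,352),(500,357),(490,168),(635,162)]),L,[.49,-.35,0]))
E
```

```text
t 5.52 tcp [0.4925 0.2974 0.1621] x [-0.001  0.002 -1.   ] z [-0.004  1.     0.002] F [ 0.1 -1.1 -1. ] op 0.574 q [ 0.432  0.405 -0.059  1.107  0.002  0.428]
t 5.57 tcp [0.4927 0.3011 0.162 ] x [-0.     0.005 -1.   ] z [-0.007  1.     0.005] F [ 0.7  3.6 -1. ] op 0.571 q [ 0.436  0.407 -0.056  1.106  0.005  0.429]
{'vfov': 64.36458063047215, 'cx': 279.6485828691231, 'cy': 211.62341089316914, 'R': array([[-0.00671229,  0.99997635,  0.00150058],
       [ 0.95351781,  0.00594833,  0.30127795],
       [ 0.30126189,  0.00345309, -0.95353518]]), 't': array([-0.29521147, -0.48954409,  0.16327066]), 'f': np.float64(333.70304173441906)}
(array([ 0.49250759,  0.34311599, -0.00385083]), array([[ 0.1, -0.2],
       [ 0.6, -0.3],
       [ 0. ,  0. ],
       [-0.7,  0.5]]))
(array([ 0.48979922, -0.35340213,  0.02290761]), array([[-0.2, -0.2],
       [ 0.3, -0.1],
       [ 0.1,  0.1],
       [-0.1,  0.2]]))
```

View pics/w4.png

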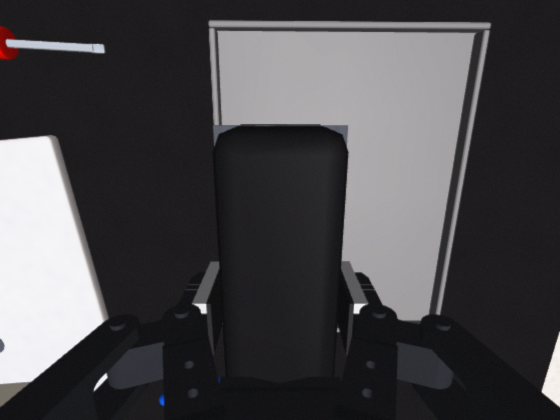

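```bash
python3 - <<'E'
from h import *
s=st();m,im=snap('wrist','w5');
R=np.array([[-0.005,1,0.0015],[.9535,.005,.301],[.301,.003,-.9535]])
print(s['tool_pos'])
for rc in [(23,210),(24,489),(320,436)]:
    print(unproj(m,rc,.02))
E
```

```text
t 5.62 tcp [0.4936 0.2981 0.1619] x [ 0.001  0.002 -1.   ] z [-0.007  1.     0.002] F [ 0.2 -1.  -0.7] op 0.572 q [ 4.330e-01  4.060e-01 -5.700e-02  1.106e+00  1.000e-03  4.260e-01]
[0.49357112 0.29807974 0.16185406]
[0.35600117 0.24491921 0.02      ]
[0.35519023 0.4561603  0.02      ]
[0.61723659 0.45475764 0.02      ]
```

View pics/w5.png

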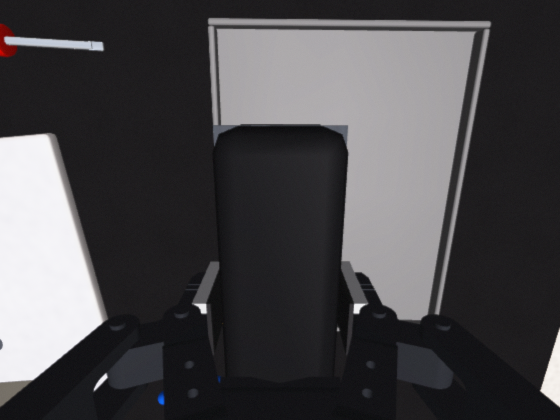

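>>> arm_command(
  motion=[
    [0,4,0,0,0,0,-0.3],
    [0,8,0,0,0,0,-0.3],
    [0,9.5,-3,0,0,0,-0.3],
    [0,9.5,-7,0,0,0,-0.3],
    [0,9.5,-10,0,0,0,-0.3],
    [0,9.5,-12.5,0,0,0,-0.3],
    [0,9.5,-14,0,0,0,-0.3],
    [0,9.5,-14.6,0,0,0,-0.3],
    [0,9.5,-14.8,0,0,0,-0.3],
    [0,9.5,-14.8,0,0,0,-0.3],
  ],
)

```text
clock: 6.5
tool_pos: [0.4952, 0.388, 0.0138]
tcp_rot: [-0.5, 0.5, 0.5, 0.5]
wrist_force: [-0.3, -0.2, -0.1]
opening: 0.574
```

>>> arm_command(
  motion=[
    [0,0,0,0,0,0,-0.3],
    [0,0,0,0,0,0,0.45],
    [0,0,0,0,0,0,0.45],
    [0,0,0,0,0,0,0.45],
    [0,0,2,0,0,0,0.45],
    [0,0,5,0,0,0,0.45],
    [0,0,9,0,0,0,0.6],
    [0,0,13,0,0,0,1],
    [0,0,17,0,0,0,1],
    [0,0,18,0,0,0,1],
  ],
)

```text
clock: 7.33
tool_pos: [0.4975, 0.3911, 0.2014]
tcp_rot: [-0.501, 0.496, 0.499, 0.504]
wrist_force: [1.2, 0.3, 1.2]
opening: 1.003
```

```bash
python3 - <<'E'
from h import *
s=st();m,im=snap('wrist','w6');m,im=snap('top','t6')
E
```

```text
t 7.33 tcp [0.4975 0.3911 0.2014] x [ 0.01   0.006 -1.   ] z [-0.001  1.     0.006] F [1.2 0.3 1.2] op 1.003 q [0.566 0.496 0.186 1.25  0.    0.565]
```

View pics/w6.png

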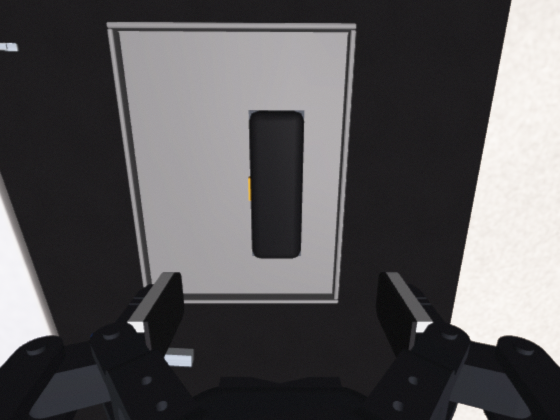

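>>> arm_command(
  motion=[
    [0,-4.1,0,0,0,0,1],
    [0,-8.2,0,0,0,0,1],
    [0,-12.3,0,0,0,0,1],
    [0,-16.4,0,0,0,0,1],
    [0,-20.5,0,0,0,2,1],
    [0.6,-24.6,0,0,0,5,1],
    [1.2,-28.7,0,0,0,5,1],
    [1.8,-32.8,0,0,0,5,1],
    [2.4,-36.9,0,0,0,5,1],
    [3.1,-41,0,0,0,5,1],
  ],
)

```text
clock: 8.27
tool_pos: [0.5241, -0.0227, 0.1914]
tcp_rot: [-0.521, 0.478, 0.523, 0.477]
wrist_force: [0.6, -0.5, -0.1]
opening: 1.0
```

>>> arm_command(
  motion=[
    [0,-4.1,0,0,0,0,1],
    [0,-7.4,-2,0,0,0,1],
    [0,-7.4,-4,0,0,0,1],
    [0,-7.4,-6,0,0,0,1],
    [0,-7.4,-7,0,0,0,1],
    [0,-7.4,-7,0,0,0,1],
    [0,-7.4,-7,0,0,0,1],
    [0,-7.4,-7,0,0,0,1],
    [0,-7.4,-7,0,0,0,1],
    [0,-7.4,-7,0,0,0,1],
  ],
)

```text
clock: 9.1
tool_pos: [0.5266, -0.0948, 0.1245]
tcp_rot: [0.522, -0.477, -0.521, -0.478]
wrist_force: [-0.1, -0.8, -0.4]
opening: 1.0
```

```bash
python3 - <<'E'
from h import *
s=st();m,im=snap('wrist','w7')
E
```

```text
t 9.1 tcp [ 0.5266 -0.0948  0.1245] x [ 0.002 -0.001 -1.   ] z [-0.089  0.996 -0.001] F [-0.1 -0.8 -0.4] op 1.0 q [-0.297  0.351 -0.241  0.976  0.    -0.386]
```

View pics/w7.png

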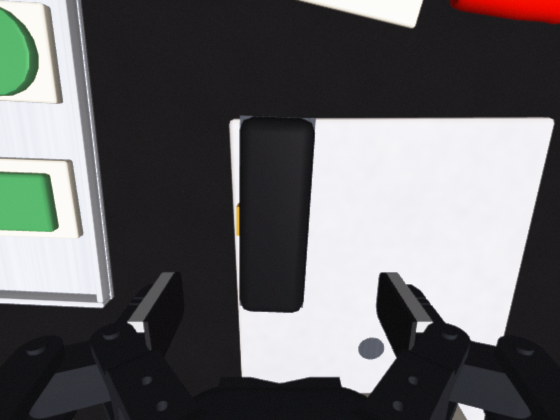

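The second case (210,272) is centred between the fingers, so I'll grip it.

>>> arm_command(
  motion=[
    [0,0,-3,0,0,0,1],
    [0,0,-6,0,0,0,1],
    [0,0,-8,0,0,0,1],
    [0,0,-9.7,0,0,0,1],
    [0,0,-10.2,0,0,0,1],
    [0,0,-10.2,0,0,0,1],
    [0,0,-10.2,0,0,0,-0.3],
    [0,0,-10.2,0,0,0,-0.3],
    [0,0,-10.2,0,0,0,-0.3],
    [0,0,-10.2,0,0,0,-0.3],
  ],
  newtons=60,
)

```text
clock: 9.98
tool_pos: [0.5274, -0.0956, 0.0233]
tcp_rot: [0.523, -0.477, -0.52, -0.478]
wrist_force: [-0.8, 0.3, 6.4]
opening: 0.575
```

>>> arm_command(
  motion=[
    [0,0,0,0,0,0,-0.3],
    [0,0,3,0,0,0,-0.3],
    [0,0,6,0,0,0,-0.3],
    [0,0,10,0,0,0,-0.3],
    [-1,4,12,0,0,0,-0.3],
    [-2,8,12,0,0,0,-0.3],
    [-3,12,12,0,0,-2,-0.3],
    [-3,16,12,0,0,-4,-0.3],
    [-3,20,12,0,0,-5,-0.3],
    [-3,24,12,0,0,-5,-0.3],
  ],
)

```text
clock: 10.82
tool_pos: [0.4949, 0.1471, 0.142]
tcp_rot: [-0.5, 0.5, 0.5, 0.5]
wrist_force: [0.6, -0.5, -1.1]
opening: 0.575
```

>>> arm_command(
  motion=[
    [0,4,0,0,0,0,-0.3],
    [0,8,0,0,0,0,-0.3],
    [0,12,0,0,0,0,-0.3],
    [0,15.7,0,0,0,0,-0.3],
    [0,15.7,-3,0,0,0,-0.3],
    [0,15.7,-7,0,0,0,-0.3],
    [0,15.7,-10,0,0,0,-0.3],
    [0,15.7,-11.6,0,0,0,-0.3],
    [0,15.7,-12.5,0,0,0,-0.3],
    [0,15.7,-12.8,0,0,0,-0.3],
  ],
)

```text
clock: 11.65
tool_pos: [0.4943, 0.3018, 0.0129]
tcp_rot: [-0.5, 0.5, 0.501, 0.499]
wrist_force: [-8.0, -4.2, 18.1]
opening: 0.573
```

>>> arm_command(
  motion=[
    [0,0,0,0,0,0,-0.3],
    [0,0,0,0,0,0,-0.3],
    [0,0,0,0,0,0,0.45],
    [0,0,0,0,0,0,0.45],
    [0,0,0,0,0,0,0.45],
    [0,0,2,0,0,0,0.45],
    [0,0,5,0,0,0,0.45],
    [0,0,9,0,0,0,0.6],
    [0,0,13,0,0,0,1],
    [0,0,17,0,0,0,1],
  ],
)

```text
clock: 12.48
tool_pos: [0.4953, 0.3019, 0.1854]
tcp_rot: [-0.5, 0.5, 0.5, 0.5]
wrist_force: [1.2, 0.1, 0.5]
opening: 1.0
```

```bash
python3 - <<'E'
from h import *
s=st();m,im=snap('wrist','w8');m,im=snap('top','t8')
E
```

```text
t 12.48 tcp [0.4953 0.3019 0.1854] x [ 0.  0. -1.] z [-0.001  1.     0.   ] F [1.2 0.1 0.5] op 1.0 q [ 4.380e-01  4.030e-01 -1.000e-03  1.167e+00  0.000e+00  4.370e-01]
```

View pics/w8.png

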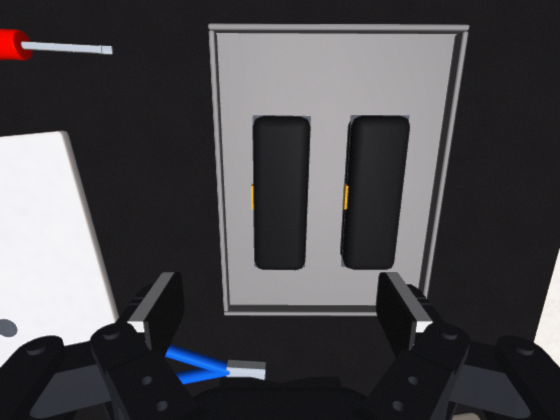

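View pics/t8.png

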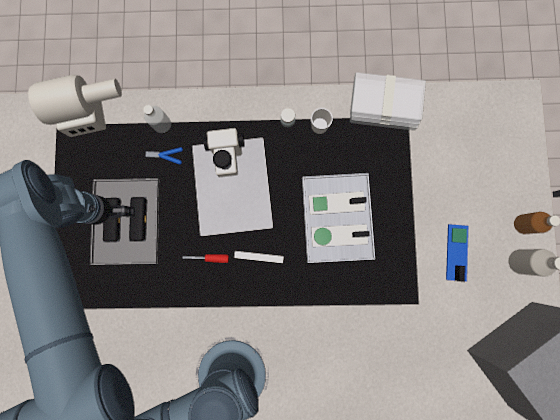

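Both cases lie flat in the case tray and the bed is empty. Next is the job tray, with the wrist turned 90°.

>>> arm_command(
  motion=[
    [0,-4,2,0,0,0,1],
    [0,-8,4,0,0,7,1],
    [0,-12,6,0,0,14,1],
    [0,-16,8,0,0,21,1],
    [0,-20,9,0,0,28,1],
    [0,-24,9,0,0,35,1],
    [0,-28,9,0,0,42,1],
    [0,-32,9,0,0,49,1],
    [0,-36,9,0,0,56,1],
    [0,-40,9,0,0,63,1],
  ],
)

```text
clock: 13.42
tool_pos: [0.4958, -0.0637, 0.2735]
tcp_rot: [0.681, -0.19, -0.681, -0.19]
wrist_force: [0.5, 0.3, -0.7]
opening: 0.996
```

>>> arm_command(
  motion=[
    [0,-4,0,0,0,7,1],
    [0,-8,0,0,0,14,1],
    [0,-12,0,0,0,21,1],
    [0,-16,0,0,0,27,1],
    [-1,-20,0,0,0,27,1],
    [-1,-24,0,0,0,27,1],
    [-1,-26,0,0,0,27,1],
    [-1,-26,0,0,0,27,1],
    [-1,-26,0,0,0,27,1],
    [-1,-26,0,0,0,27,1],
  ],
)

```text
clock: 14.25
tool_pos: [0.4858, -0.3215, 0.273]
tcp_rot: [-0.706, 0.027, 0.707, 0.028]
wrist_force: [0.1, 0.4, -0.1]
opening: 1.003
```

```bash
python3 - <<'E'
from h import *
s=st();m,im=snap('wrist','w9')
for k,z in {'job_tray':0,'round_carrier':.005,'round_carrier_lens':.026,'square_carrier':.005,'square_carrier_lens':.026}.items():
    for d in ctrl.mark_of('wrist',k)[:3]:
        print(k,round(d['score'],2),np.round(d['point'],1),unproj(m,d['point'],z).round(4))
print(m)
E
```

```text
t 14.25 tcp [ 0.4858 -0.3215  0.273 ] x [-0.     0.001 -1.   ] z [-0.997  0.078  0.   ] F [ 0.1  0.4 -0.1] op 1.003 q [-0.694  0.389  0.206  1.388  0.    -2.186]
job_tray 0.62 [149.1 272.4] [ 0.4914 -0.3484  0.    ]
round_carrier 0.78 [142.7 321.2] [ 0.4318 -0.352   0.005 ]
round_carrier_lens 0.59 [193.1 327.4] [ 0.4292 -0.2942  0.026 ]
square_carrier 0.81 [152.7 234.5] [ 0.5377 -0.3483  0.005 ]
square_carrier_lens 0.77 [199.4 239.2] [ 0.5357 -0.2948  0.026 ]
square_carrier_lens 0.56 [149.2 273.9] [ 0.4889 -0.3513  0.026 ]
{'vfov': 64.36458063047215, 'cx': 279.6485828691231, 'cy': 211.62341089316914, 'R': array([[-0.99691797,  0.07843709,  0.00147528],
       [ 0.07522042,  0.9503558 ,  0.30193664],
       [ 0.02228099,  0.30111704, -0.95332685]]), 't': array([0.50832424, 0.21721843, 0.50466965]), 'f': np.float64(333.70304173441906)}
```

View pics/w9.png

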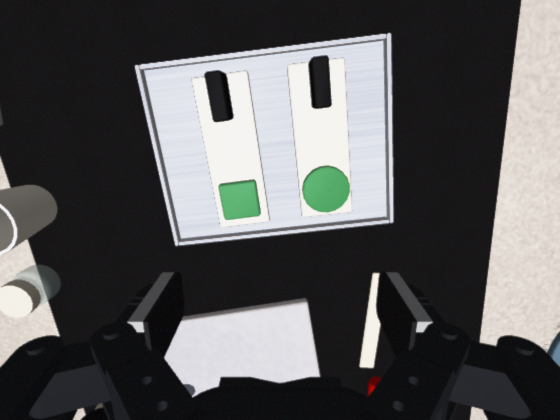

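```bash
python3 - <<'E'
from h import *
im=cv2.imread('pics/w9.png')
cv2.imwrite('pics/w9a.png',cv2.resize(im[30:250,130:400],None,fx=2.8,fy=2.7,interpolation=cv2.INTER_CUBIC))
E
```

```text
(no output)
```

View pics/w9a.png

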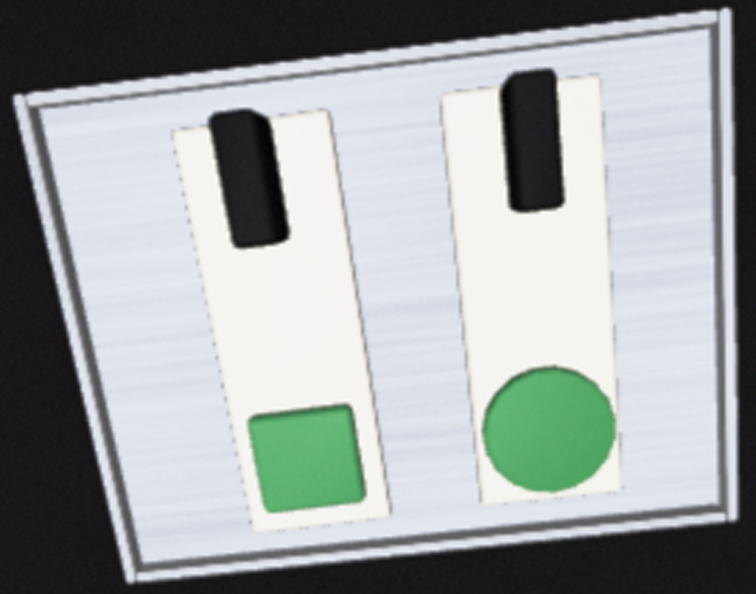

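```bash
python3 - <<'E'
from h import *
m=cam('wrist')
g=lambda a:[(y/2.7+30,x/2.8+130) for x,y in a]
L=[(-.09,-.032,.015),(-.09,.032,.015),(.09,.032,.015),(.09,-.032,.015)]
for n,c in {'sq':[(173,130),(330,110),(389,515),(254,531)],'ro':[(441,94),(599,76),(622,489),(482,502)]}.items():
    p,r=fit(m,g(c),L,[.5,-.35,1.6]);print(n,p.round(4),np.degrees(p[2]).round(2),r.tolist(),'fin',loc2w(p,(-.065,0)).round(4),'lens',loc2w(p,(.055,0)).round(4))
T=[(-.14,-.108,.02),(.14,-.108,.02),(.14,.108,.02),(-.14,.108,.02)]
p,r=fit(m,g([(728,12),(18,100),(130,580),(733,518)]),T,[.49,-.35,0]);print('tray',p.round(4),r.tolist())
print('lensR',unproj(m,g([(549,429)])[0],.026),'finR top',unproj(m,g([(538,140)])[0],.055),'finS',unproj(m,g([(258,178)])[0],.055))
E
```

```text
sq [ 0.5388 -0.3473  1.6191] 92.77 [[-0.6, -0.4], [-1.0, 0.2], [1.1, 0.8], [1.1, -0.6]] fin [ 0.5419 -0.4123] lens [ 0.5361 -0.2924]
ro [ 0.4328 -0.3526  1.6073] 92.09 [[-0.8, -0.8], [-1.3, 0.7], [1.1, 0.4], [1.7, -0.3]] fin [ 0.4352 -0.4175] lens [ 0.4308 -0.2976]
tray [ 0.4906 -0.349   0.0371] [[-1.0, 1.7], [-1.1, -2.5], [2.3, -1.4], [1.8, 2.2]]
lensR [ 0.43101956 -0.29921977  0.026     ] finR top [ 0.4346962  -0.41772228  0.055     ] finS [ 0.5369759  -0.41214857  0.055     ]
```

>>> arm_command(
  motion=[
    [-2.5,-4,0,0,0,6.6,1],
    [-5.1,-8,0,0,0,6.6,1],
    [-5.1,-9.6,-3,0,0,6.6,1],
    [-5.1,-9.6,-7,0,0,6.6,1],
    [-5.1,-9.6,-11,0,0,6.6,1],
    [-5.1,-9.6,-15,0,0,6.6,1],
    [-5.1,-9.6,-17,0,0,6.6,1],
    [-5.1,-9.6,-17,0,0,6.6,1],
    [-5.1,-9.6,-17,0,0,6.6,1],
    [-5.1,-9.6,-17,0,0,6.6,1],
  ],
)

```text
clock: 15.38
tool_pos: [0.436, -0.4188, 0.1053]
tcp_rot: [0.708, 0.012, -0.706, 0.014]
wrist_force: [-0.7, 0.1, -0.1]
opening: 1.0
```

```bash
python3 - <<'E'
from h import *
s=st();m,im=snap('wrist','w10')
print(proj(m,[.435,-.4175,.055]),proj(m,[.4308,-.2976,.026]))
E
```

```text
t 15.38 tcp [ 0.436  -0.4188  0.1053] x [ 0.002 -0.002 -1.   ] z [-0.999 -0.037 -0.002] F [-0.7  0.1 -0.1] op 1.0 q [-0.87   0.496 -0.068  1.004 -0.    -2.478]
[238.69534091 280.010948  ] [362.94905815 279.61106301]
```

View pics/w10.png

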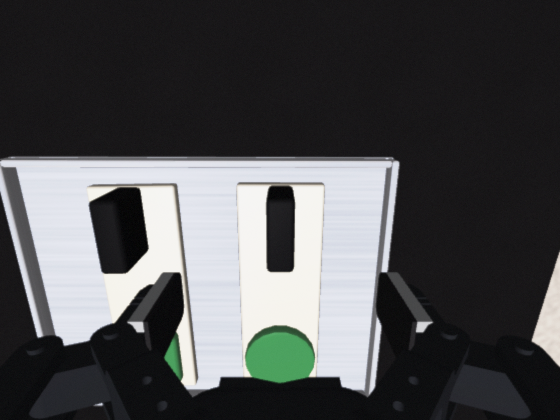

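The round carrier's fin (229,281) is centred between the fingers, and the green lens is round. I'll go down and grip.

>>> arm_command(
  motion=[
    [0,0,-3,0,0,0,1],
    [0,0,-6,0,0,0,1],
    [0,0,-7.5,0,0,0,1],
    [0,0,-8,0,0,0,1],
    [0,0,-8,0,0,0,0],
    [0,0,-8,0,0,0,-0.8],
    [0,0,-8,0,0,0,-0.8],
    [0,0,-8,0,0,0,-0.8],
    [0,0,-8,0,0,0,-0.8],
    [0,0,-8,0,0,0,-0.8],
  ],
  newtons=80,
)

```text
clock: 16.27
tool_pos: [0.4357, -0.4189, 0.0247]
tcp_rot: [0.708, 0.012, -0.706, 0.014]
wrist_force: [0.9, -0.2, -0.7]
opening: 0.196
```

>>> arm_command(
  motion=[
    [0,0,0,0,0,0,-0.8],
    [0,0,0,0,0,0,-0.8],
    [0,0,1,0,0,0,-0.8],
    [0,0,2,0,0,0,-0.8],
    [0,0,4,0,0,0,-0.8],
    [0,0,7,0,0,0,-0.8],
    [0,0,9,0,0,0,-0.8],
    [0,0,9,0,0,0,-0.8],
    [0,0,9,0,0,0,-0.8],
    [0,0,9,0,0,0,-0.8],
  ],
)

```text
clock: 17.1
tool_pos: [0.4345, -0.4175, 0.1128]
tcp_rot: [-0.707, -0.013, 0.707, -0.013]
wrist_force: [0.2, 1.0, -2.2]
opening: 0.199
```

```bash
python3 - <<'E'
from h import *
s=st();m,im=snap('wrist','w11')
E
```

```text
t 17.1 tcp [ 0.4345 -0.4175  0.1128] x [-0.001  0.001 -1.   ] z [-0.999 -0.037  0.001] F [ 0.2  1.  -2.2] op 0.199 q [-0.871  0.49  -0.057  1.025 -0.    -2.478]
```

View pics/w11.png

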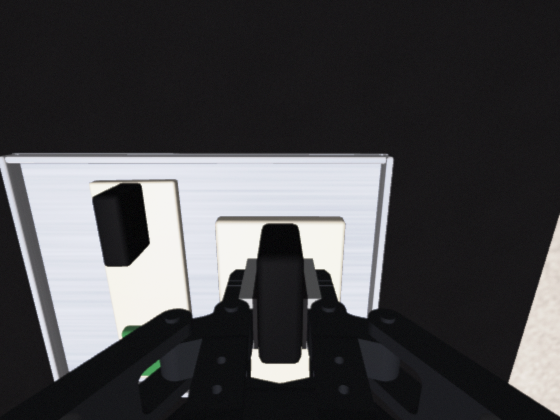

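>>> arm_command(
  motion=[
    [0,1,0,0,0,-4,-0.8],
    [0,3,0,0,0,-10,-0.8],
    [0,6,0,0,0,-16,-0.8],
    [0,9,0,0,0,-22,-0.8],
    [0,12,0,0,0,-28,-0.8],
    [0,15,0,0,0,-34,-0.8],
    [0,18,0,0,0,-40,-0.8],
    [0,21,0,0,0,-46,-0.8],
    [0,24,0,0,0,-52,-0.8],
    [0,27,0,0,0,-58,-0.8],
  ],
)

```text
clock: 17.98
tool_pos: [0.4333, -0.1459, 0.1118]
tcp_rot: [-0.623, 0.333, 0.625, 0.333]
wrist_force: [0.6, 0.4, -1.4]
opening: 0.199
```

>>> arm_command(
  motion=[
    [0,3,0,0,0,-6,-0.8],
    [0,6,0,0,0,-12,-0.8],
    [0,9,0,0,0,-18,-0.8],
    [0,11,0,0,0,-24,-0.8],
    [0,12.5,0,0,0,-29,-0.8],
    [0,12.9,0,0,0,-29,-0.8],
    [0,12.9,0,0,0,-29,-0.8],
    [0,12.9,0,0,0,-29,-0.8],
    [0,12.9,0,0,0,-29,-0.8],
    [0,12.9,0,0,0,-29,-0.8],
  ],
)

```text
clock: 18.82
tool_pos: [0.4349, -0.0198, 0.113]
tcp_rot: [-0.522, 0.478, 0.522, 0.477]
wrist_force: [-1.2, 0.4, -0.4]
opening: 0.194
```

```bash
python3 - <<'E'
from h import *
s=st();m,im=snap('wrist','w12')
m,im=snap('top','t12')
for k,z in {'round_carrier':.09,'round_carrier_lens':.111}.items():
    for d in ctrl.mark_of('top',k)[:3]:
        print(k,round(d['score'],2),np.round(d['point'],1),unproj(m,d['point'],z).round(4))
m2,im2=snap('scene','s12')
v=np.hstack([cv2.resize(im[100:300,130:400],None,fx=1.45,fy=2),cv2.resize(im2[160:340,160:360],None,fx=2,fy=2.222)])
cv2.imwrite('pics/c12.png',v);print(v.shape)
E
```

```text
t 18.82 tcp [ 0.4349 -0.0198  0.113 ] x [-0. -0. -1.] z [-0.088  0.996 -0.   ] F [-1.2  0.4 -0.4] op 0.194 q [-0.191  0.179 -0.511  0.882 -0.    -0.28 ]
round_carrier 0.7 [214.5 230.1] [ 0.5006 -0.011   0.09  ]
round_carrier_lens 0.98 [195.9 232.2] [ 0.5556 -0.0205  0.111 ]
round_carrier_lens 0.57 [256.5 259.2] [ 0.3703 -0.1005  0.111 ]
round_carrier_lens 0.49 [220.6 137.7] [0.4858 0.2695 0.111 ]
(400, 792, 3)
```

View pics/w12.png

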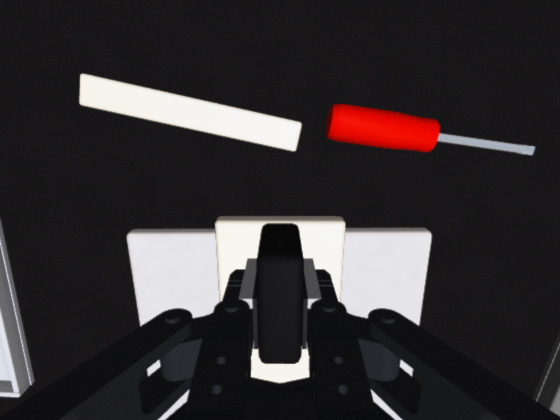

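View pics/c12.png

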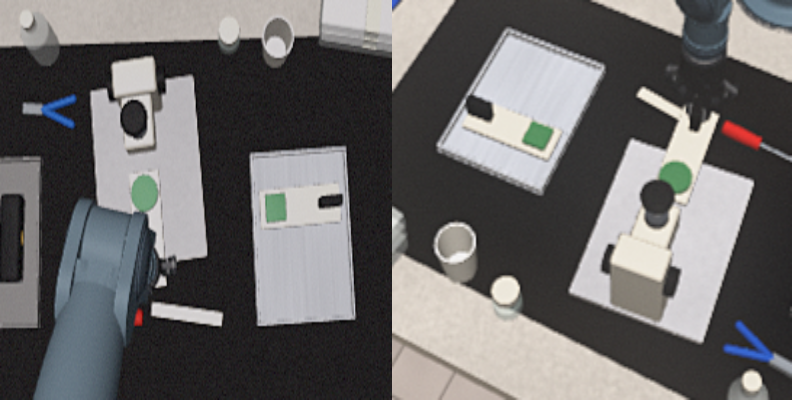

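>>> arm_command(
  motion=[
    [0,0,-3,0,0,0,-0.8],
    [0,0,-6,0,0,0,-0.8],
    [0,0,-7,0,0,0,-0.8],
    [0,0,-7,0,0,0,-0.8],
    [2,0.2,-7,0,0,0,-0.8],
    [4,0.4,-7,0,0,0,-0.8],
    [6,0.6,-7,0,0,0,-0.8],
    [8,0.8,-7,0,0,0,-0.8],
    [9.5,1,-7,0,0,0,-0.8],
    [9.5,1,-7,0,0,0,-0.8],
  ],
)

```text
clock: 19.9
tool_pos: [0.5349, -0.0092, 0.0451]
tcp_rot: [0.524, -0.476, -0.52, -0.478]
wrist_force: [0.3, -0.6, -1.2]
opening: 0.198
```

```bash
python3 - <<'E'
from h import *
s=st();m,im=snap('wrist','w13')
m,im=snap('top','t13');m2,im2=snap('scene','s13')
for c,mm in(('scene',m2),):
  for k in('round_carrier_lens','press_spot','plunger_top'):
    for d in ctrl.mark_of(c,k)[:2]: print(c,k,round(d['score'],2),np.round(d['point'],1),unproj(mm,d['point'],.04).round(4))
print(proj(m2,[.6511,.002,.04]))
v=np.hstack([cv2.resize(im[110:260,150:350],None,fx=2,fy=2.667),cv2.resize(im2[200:330,210:370],None,fx=2.5,fy=400/130)])
cv2.imwrite('pics/c13.png',v)
E
```

```text
t 19.9 tcp [ 0.5349 -0.0092  0.0451] x [ 0.006 -0.    -1.   ] z [-0.09   0.996 -0.001] F [ 0.3 -0.6 -1.2] op 0.198 q [-0.136  0.425 -0.359  0.78   0.    -0.226]
scene round_carrier_lens 0.81 [274.5 292.8] [0.6558 0.0058 0.04  ]
scene press_spot 0.55 [274.2 291.1] [6.573e-01 1.000e-04 4.000e-02]
scene plunger_top 0.48 [245.8 290. ] [ 0.5553 -0.0515  0.04  ]
[272.97439873 292.36021972]
```

View pics/w13.png

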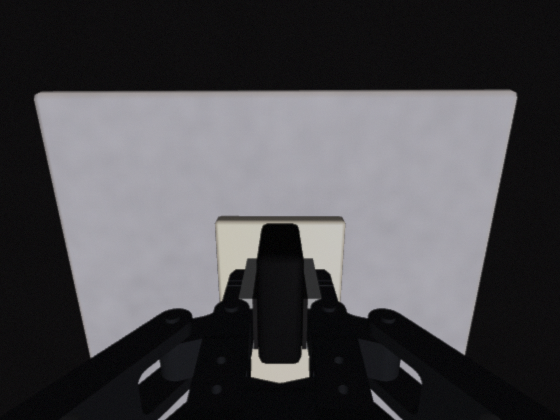

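View pics/c13.png

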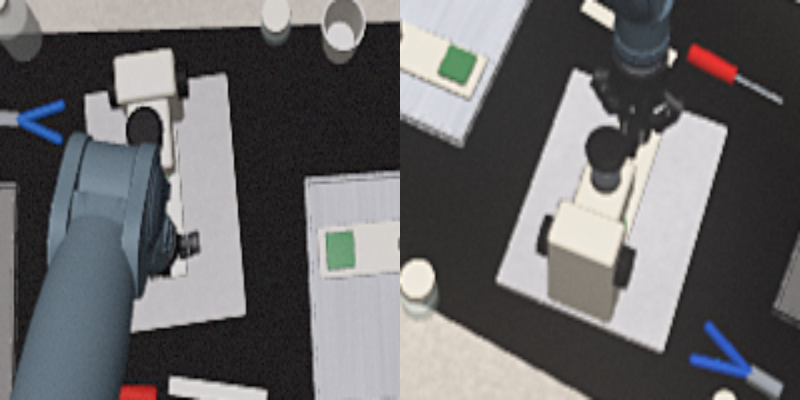

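```bash
python3 - <<'E'
from h import *
m=cam('wrist');st()
a=unproj(m,(94,37),.015);b=unproj(m,(91,516),.015)
c=unproj(m,(216.5,217),.0354);d=unproj(m,(216.5,344),.0354)
u=(b-a)/np.linalg.norm(b-a);n=np.array([u[1],-u[0],0]);mid=(a+b)/2
print('bed',a,b,np.linalg.norm(b-a),'plate',c,d,np.linalg.norm(c-d))
for p in(c,d,(c+d)/2): print((p-mid)@n,(p-mid)@u)
print('yaw',np.degrees(np.arctan2(n[1],n[0])))
E
```

```text
t 20.2 tcp [ 0.5287 -0.009   0.0433] x [-0.001  0.    -1.   ] z [-0.089  0.996  0.   ] F [-0.5 -0.3 -0.7] op 0.199 q [-0.137  0.422 -0.369  0.781  0.    -0.226]
bed [ 0.45579897 -0.13247706  0.015     ] [0.43401332 0.09676669 0.015     ] 0.23027658947808186 plate [ 0.50319792 -0.04072416  0.0354    ] [0.49787069 0.019071   0.0354    ] 0.06003200295254939
0.05586677249093203 -0.02828118348356388
0.05622044095194265 0.031749777670782006
0.05604360672143734 0.0017342970936090624
yaw 5.4286683858586215
```

```bash
python3 - <<'E'
from h import *
st();m,im=snap('wrist','w14');st()
cv2.imwrite('pics/w14a.png',cv2.resize(im[70:240,20:540],None,fx=1.5,fy=3))
E
```

```text
t 20.2 tcp [ 0.5287 -0.009   0.0433] x [-0.001  0.    -1.   ] z [-0.089  0.996  0.   ] F [-0.5 -0.3 -0.7] op 0.199 q [-0.137  0.422 -0.369  0.781  0.    -0.226]
t 20.25 tcp [ 0.5288 -0.009   0.0433] x [-0.001  0.    -1.   ] z [-0.089  0.996  0.   ] F [-0.7  0.2 -0.7] op 0.194 q [-0.137  0.422 -0.369  0.78   0.    -0.226]
```

View pics/w14a.png

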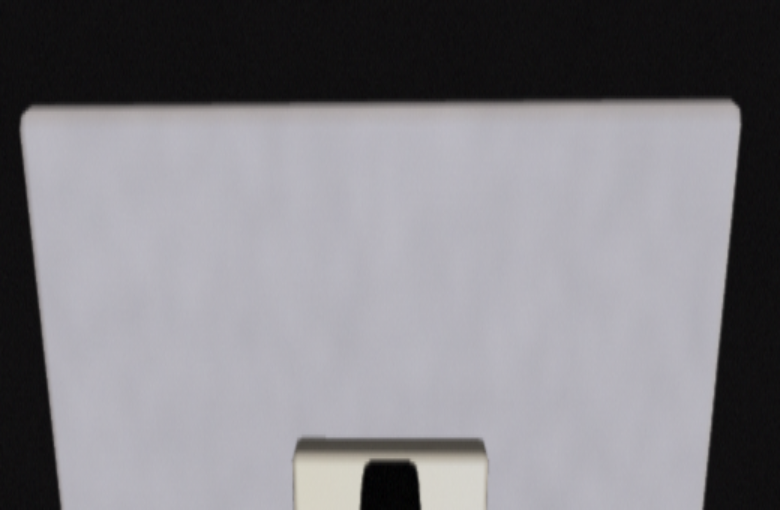

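```bash
python3 - <<'E'
from h import *
m=cam('wrist')
print(-np.array(m['R']).T@m['t'])
a=unproj(m,(107.5,34),.015);b=unproj(m,(104.5,514),.015)
zt=.0433-.0247+.015
c=unproj(m,(222.5,216),zt);d=unproj(m,(222.5,345),zt)
u=(b-a)/np.linalg.norm(b-a);n=np.array([u[1],-u[0],0]);mid=(a+b)/2
print('bed',a,b,np.linalg.norm(b-a),'plate',c,d,np.linalg.norm(c-d))
for p in(c,d,(c+d)/2): print((p-mid)@n,(p-mid)@u)
print('yaw',np.degrees(np.arctan2(n[1],n[0])))
E
```

```text
[ 0.45143182 -0.01561414  0.18517939]
bed [ 0.4623692  -0.13471582  0.015     ] [0.44027826 0.09762443 0.015     ] 0.23338809360629137 plate [ 0.5070412  -0.04140896  0.0336    ] [0.50153447 0.020401   0.0336    ] 0.06205477800550775
0.05330323873272503 -0.028034461327291475
0.053671743461517894 0.03401922250838186
0.0534874910971214 0.002992380590545196
yaw 5.431362427563494
```

>>> arm_command(
  motion=[
    [0.15,-0.15,0,0,0,0,-0.8],
    [0.15,-0.15,-0.4,0,0,0,-0.8],
    [0.15,-0.15,-0.8,0,0,0,-0.8],
    [0.15,-0.15,-0.9,0,0,0,-0.8],
    [0.15,-0.15,-0.9,0,0,0,-0.8],
    [0.15,-0.15,-0.9,0,0,0,-0.8],
    [0.15,-0.15,-0.9,0,0,0,-0.3],
    [0.15,-0.15,-0.9,0,0,0,-0.2],
    [0.15,-0.15,-0.9,0,0,0,-0.2],
    [0.15,-0.15,-0.9,0,0,0,-0.2],
  ],
)

```text
clock: 21.08
tool_pos: [0.5312, -0.0104, 0.0339]
tcp_rot: [-0.522, 0.477, 0.522, 0.477]
wrist_force: [-0.4, -0.8, 0.0]
opening: 0.402
```

>>> arm_command(
  motion=[
    [0,0,2,0,0,0,-0.2],
    [0,0,5,0,0,0,-0.2],
    [-1,0,9,0,0,0,0],
    [-2,0,13,0,0,0,0.5],
    [-4,0,17,0,0,0,1],
    [-6,0,20,0,0,0,1],
    [-6,0,23,0,0,0,1],
    [-6,0,23,0,0,0,1],
    [-6,0,23,0,0,0,1],
    [-6,0,23,0,0,0,1],
  ],
)

```text
clock: 21.92
tool_pos: [0.4714, -0.0104, 0.2637]
tcp_rot: [-0.522, 0.477, 0.522, 0.477]
wrist_force: [0.3, -0.6, 0.2]
opening: 0.999
```

```bash
python3 - <<'E'
from h import *
st();m,im=snap('wrist','w15');m2,im2=snap('scene','s15')
cv2.imwrite('pics/w15a.png',cv2.resize(im[100:420,130:450],None,fx=1.85,fy=1.85))
cv2.imwrite('pics/s15a.png',cv2.resize(im2[200:330,230:390],None,fx=3.7,fy=3.7))
for k,z in(('plunger_top',.207),('press_arm',.092)):
    for d in ctrl.mark_of('scene',k)[:1]: print(k,round(d['score'],2),np.round(d['point'],1),unproj(m2,d['point'],z).round(4))
E
```

```text
t 21.92 tcp [ 0.4714 -0.0104  0.2637] x [-0.  0. -1.] z [-0.089  0.996  0.   ] F [ 0.3 -0.6  0.2] op 0.999 q [-0.157  0.159 -0.128  1.284  0.    -0.246]
plunger_top 0.75 [246.8 293.4] [0.6505 0.001  0.207 ]
press_arm 0.98 [255.8 294.4] [ 0.615  -0.0085  0.092 ]
```

View pics/w15a.png

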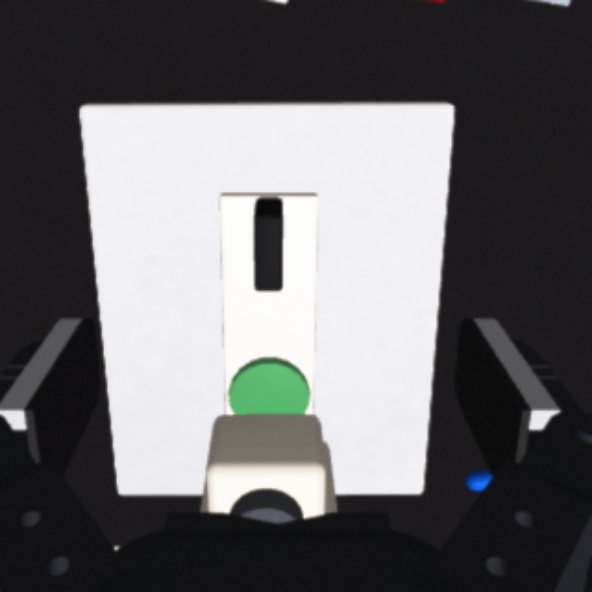

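View pics/s15a.png

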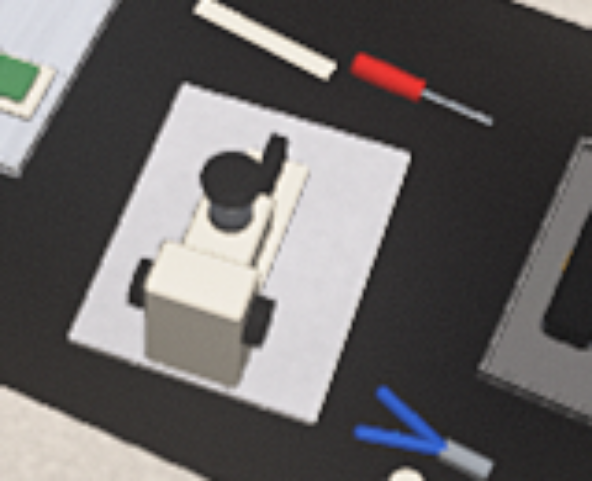

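```bash
python3 - <<'E'
from h import *
m=cam('wrist')
g=lambda a:[(y/1.85+100,x/1.85+130) for x,y in a]
p,r=fit(m,g([(80,106),(454,105),(424,493),(118,494)]),[(-.14,-.12,.015),(-.14,.12,.015),(.165,.12,.015),(.165,-.12,.015)],[.59,0,.1])
print('press',p,np.degrees(p[2]),r.tolist(),'spot',loc2w(p,(.062,0)))
# carrier: rear corners + lens-near side plate edges (223,400)? use rear corners and lens near/left/right extremes
L=[(-.09,-.032,.025),(-.09,.032,.025),(.026,0,.036),(.055,-.029,.036),(.055,.029,.036)]
p2,r=fit(m,g([(221,196),(318,196),(269,365),(229,395),(309,395)]),L,[.59,0,.1])
print('carr',p2,np.degrees(p2[2]),r.tolist(),'lens',loc2w(p2,(.055,0)))
E
```

```text
press [ 0.58659159 -0.0050473   0.09370689] 5.3690091978906125 [[-1.2, -2.1], [-1.6, 2.2], [2.4, 0.9], [2.6, -1.1]] spot [0.64831958 0.00075403]
carr [ 0.59301714 -0.00416691  0.08444012] 4.838062342035423 [[-1.3, -0.8], [-1.1, 0.8], [-1.4, 0.0], [2.2, -1.0], [2.4, 1.0]] lens [6.47821174e-01 4.71774903e-04]
```

>>> arm_command(
  motion=[
    [4,0.3,0,0,0,0,-1],
    [8,0.6,0,0,0,0,-1],
    [12,0.9,0,0,0,0,-1],
    [16,1.1,0,0,0,0,-1],
    [17.9,1.1,0,0,0,0,-1],
    [17.9,1.1,0,0,0,0,-1],
    [17.9,1.1,-1,0,0,0,-1],
    [17.9,1.1,-2,0,0,0,-1],
    [17.9,1.1,-3.5,0,0,0,-1],
    [17.9,1.1,-3.5,0,0,0,-1],
  ],
)

```text
clock: 22.95
tool_pos: [0.6478, 0.0007, 0.2255]
tcp_rot: [-0.52, 0.479, 0.524, 0.476]
wrist_force: [-0.5, 0.7, -0.9]
opening: -0.001
```

```bash
python3 - <<'E'
from h import *
st();m,im=snap('scene','s16');m2,i2=snap('wrist','w16')
cv2.imwrite('pics/s16a.png',np.hstack([cv2.resize(im[180:330,230:390],None,fx=2.5,fy=2.5),cv2.resize(i2,(400,375))]))
E
```

```text
t 22.95 tcp [0.6478 0.0007 0.2255] x [-0.007  0.001 -1.   ] z [-0.089  0.996  0.001] F [-0.5  0.7 -0.9] op -0.001 q [-0.097  0.544  0.327  1.361  0.    -0.186]
```

View pics/s16a.png

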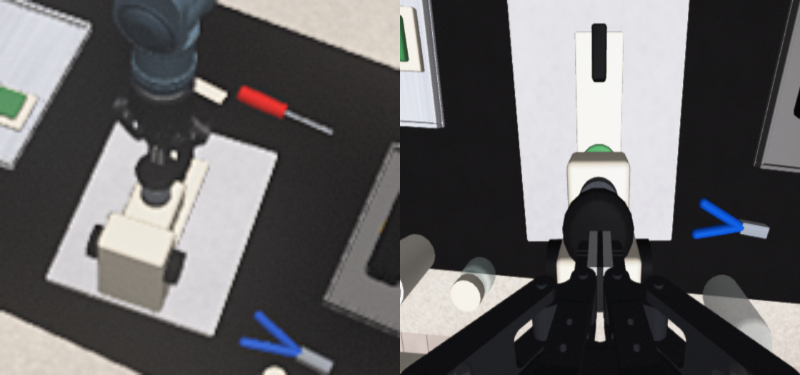

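The closed fingertips are over the knob (about row 250 of the wrist view's knob disc). Press down.

>>> arm_command(
  motion=[
    [0,0,-1,0,0,0,-1],
    [0,0,-1.8,0,0,0,-1],
    [0,0,-2.4,0,0,0,-1],
    [0,0,-3,0,0,0,-1],
    [0,0,-3.5,0,0,0,-1],
    [0,0,-4,0,0,0,-1],
    [0,0,-4.4,0,0,0,-1],
    [0,0,-4.5,0,0,0,-1],
    [0,0,-4.5,0,0,0,-1],
    [0,0,-4.5,0,0,0,-1],
  ],
)

```text
clock: 23.88
tool_pos: [0.6504, 0.0005, 0.1867]
tcp_rot: [0.522, -0.477, -0.521, -0.478]
wrist_force: [-3.6, 0.7, 10.9]
opening: 0.001
```

```bash
python3 - <<'E'
from h import *
st()
E
```

```text
t 23.88 tcp [6.504e-01 5.000e-04 1.867e-01] x [ 0.002 -0.    -1.   ] z [-0.089  0.996 -0.   ] F [-3.6  0.7 10.9] op 0.001 q [-0.097  0.547  0.233  1.255 -0.    -0.186]
```

>>> arm_command(
  motion=[
    [0,0,-0.2,0,0,0,-1],
    [0,0,-0.4,0,0,0,-1],
    [0,0,-0.6,0,0,0,-1],
    [0,0,-0.7,0,0,0,-1],
    [0,0,-0.7,0,0,0,-1],
    [0,0,-0.7,0,0,0,-1],
    [0,0,-0.7,0,0,0,-1],
    [0,0,-0.7,0,0,0,-1],
    [0,0,-0.7,0,0,0,-1],
    [0,0,-0.7,0,0,0,-1],
  ],
)

```text
clock: 24.72
tool_pos: [0.6505, 0.0005, 0.1819]
tcp_rot: [0.523, -0.476, -0.521, -0.478]
wrist_force: [-7.7, -0.2, 20.2]
opening: -0.0
```

Force jumped from 11 to 20 N at z 0.182, so the plunger is at its stop. Go up and return to the fin.

>>> arm_command(
  motion=[
    [0,0,1,0,0,0,-1],
    [0,0,3,0,0,0,-1],
    [0,0,6,0,0,0,-1],
    [0,0,9,0,0,0,-1],
    [-4,-0.4,9,0,0,0,-1],
    [-8,-0.8,9,0,0,0,0],
    [-11.9,-1.1,9,0,0,0,0.4],
    [-12.5,-1.1,9,0,0,0,0.4],
    [-12.5,-1.1,9,0,0,0,0.4],
    [-12.5,-1.1,9,0,0,0,0.4],
  ],
)

```text
clock: 25.55
tool_pos: [0.5256, -0.0105, 0.2678]
tcp_rot: [0.522, -0.477, -0.521, -0.478]
wrist_force: [1.2, -1.3, 0.4]
opening: 0.695
```

```bash
python3 - <<'E'
from h import *
st();m,im=snap('wrist','w17');m2,i2=snap('scene','s17')
cv2.imwrite('pics/c17.png',np.hstack([cv2.resize(i2[180:330,230:390],None,fx=2.5,fy=2.5),cv2.resize(im,(400,375))]))
for d in ctrl.mark_of('scene','plunger_top')[:1]: print(d,unproj(m2,d['point'],.207))
print(proj(m,[.531,-.0104,.065]))
E
```

```text
t 25.55 tcp [ 0.5256 -0.0105  0.2678] x [ 0.001 -0.    -1.   ] z [-0.089  0.996 -0.   ] F [ 1.2 -1.3  0.4] op 0.695 q [-0.141  0.267  0.02   1.322  0.    -0.23 ]
{'point': [245.3, 291.2], 'score': 0.53} [ 0.64849807 -0.00764908  0.207     ]
[188.49250041 279.13103884]
```

View pics/c17.png

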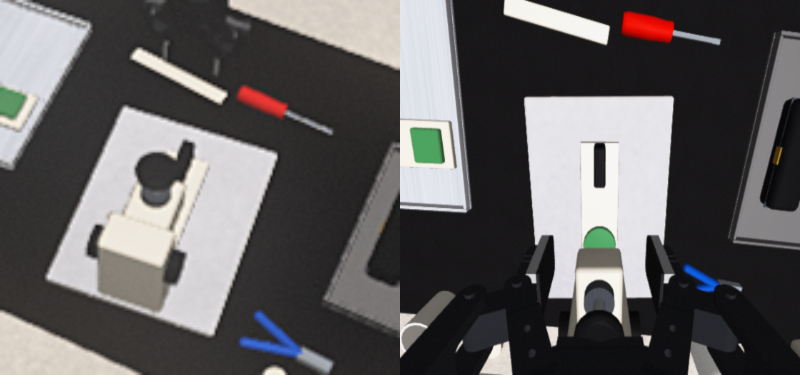

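>>> arm_command(
  motion=[
    [0.5,0,-4,0,0,0,0.4],
    [0.5,0,-8,0,0,0,0.4],
    [0.5,0,-12,0,0,0,0.4],
    [0.5,0,-16,0,0,0,0.4],
    [0.5,0,-19,0,0,0,0.4],
    [0.5,0,-22,0,0,0,0.4],
    [0.5,0,-23.3,0,0,0,0.4],
    [0.5,0,-23.3,0,0,0,0.4],
    [0.5,0,-23.3,0,0,0,-0.8],
    [0.5,0,-23.3,0,0,0,-0.8],
  ],
  newtons=80,
)

```text
clock: 26.53
tool_pos: [0.5323, -0.0106, 0.0353]
tcp_rot: [0.522, -0.477, -0.521, -0.478]
wrist_force: [0.8, -0.0, 0.4]
opening: 0.425
```

>>> arm_command(
  motion=[
    [0,0,0,0,0,0,-0.8],
    [0,0,0,0,0,0,-0.8],
    [0,0,0,0,0,0,-0.8],
    [0,0,0.5,0,0,0,-0.8],
    [0,0,0.8,0,0,0,-0.8],
    [-2,-0.2,0.8,0,0,0,-0.8],
    [-4,-0.4,0.8,0,0,0,-0.8],
    [-6,-0.6,0.8,0,0,0,-0.8],
    [-8,-0.8,0.8,0,0,0,-0.8],
    [-9.6,-0.9,0.8,0,0,0,-0.8],
  ],
)

```text
clock: 27.37
tool_pos: [0.4322, -0.0194, 0.0421]
tcp_rot: [-0.521, 0.478, 0.522, 0.477]
wrist_force: [0.2, 0.3, -1.4]
opening: 0.196
```

```bash
python3 - <<'E'
from h import *
st();m,im=snap('wrist','w18');m2,i2=snap('scene','s18')
cv2.imwrite('pics/c18.png',np.hstack([cv2.resize(i2[160:310,180:340],None,fx=2.5,fy=2.5),cv2.resize(im,(400,375))]))
E
```

```text
t 27.37 tcp [ 0.4322 -0.0194  0.0421] x [-0.002  0.    -1.   ] z [-0.089  0.996  0.   ] F [ 0.2  0.3 -1.4] op 0.196 q [-0.192  0.261 -0.62   0.691 -0.    -0.281]
```

View pics/c18.png

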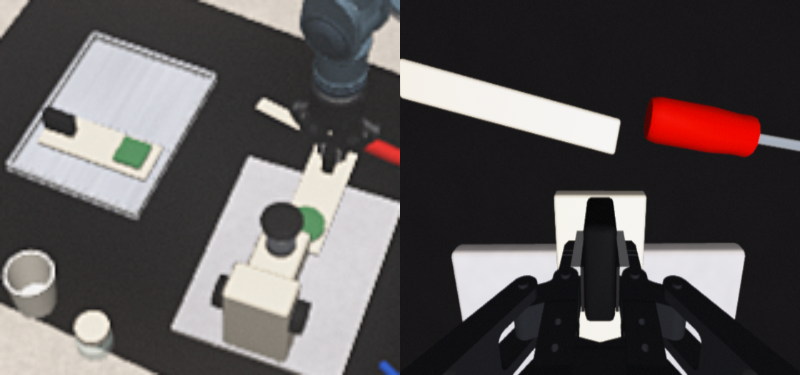

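>>> arm_command(
  motion=[
    [0,0,3,0,0,0,-0.8],
    [0,0,6,0,0,3,-0.8],
    [0.2,-2,7.5,0,0,9,-0.8],
    [0.2,-5,7.5,0,0,15,-0.8],
    [0.2,-8,7.5,0,0,21,-0.8],
    [0.2,-11,7.5,0,0,27,-0.8],
    [0.2,-14,7.5,0,0,33,-0.8],
    [0.2,-17,7.5,0,0,39,-0.8],
    [0.2,-20,7.5,0,0,45,-0.8],
    [0.2,-23,7.5,0,0,51,-0.8],
  ],
)

```text
clock: 28.3
tool_pos: [0.4372, -0.2515, 0.1176]
tcp_rot: [0.677, -0.204, -0.677, -0.204]
wrist_force: [-0.1, 1.0, -1.1]
opening: 0.194
```

>>> arm_command(
  motion=[
    [0,-3,0,0,0,6,-0.8],
    [0,-6,0,0,0,12,-0.8],
    [0,-9,0,0,0,18,-0.8],
    [0,-12,0,0,0,24,-0.8],
    [0,-15,0,0,0,30,-0.8],
    [0,-16.8,0,0,0,36,-0.8],
    [0,-16.8,0,0,0,36,-0.8],
    [0,-16.8,0,0,0,36,-0.8],
    [0,-16.8,0,0,0,36,-0.8],
    [0,-16.8,0,0,0,36,-0.8],
  ],
)

```text
clock: 29.13
tool_pos: [0.4366, -0.4163, 0.1171]
tcp_rot: [-0.707, -0.013, 0.707, -0.013]
wrist_force: [0.0, 0.0, -0.2]
opening: 0.199
```

```bash
python3 - <<'E'
from h import *
st();m,im=snap('wrist','w19');m2,i2=snap('top','t19')
cv2.imwrite('pics/c19.png',np.hstack([cv2.resize(i2[150:300,260:420],None,fx=2.5,fy=2.5),cv2.resize(im,(400,375))]))
E
```

```text
t 29.13 tcp [ 0.4366 -0.4163  0.1171] x [-0.     0.001 -1.   ] z [-0.999 -0.037  0.   ] F [ 0.   0.  -0.2] op 0.199 q [-0.867  0.488 -0.049  1.035  0.    -2.475]
```

View pics/c19.png

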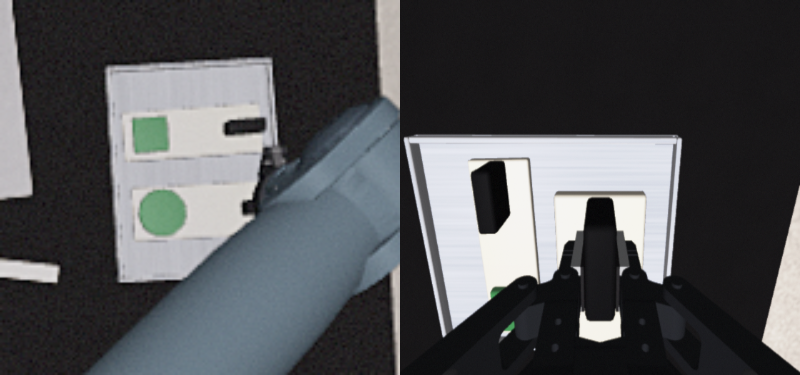

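>>> arm_command(
  motion=[
    [-0.1,-0.2,-3,0,0,0,-0.8],
    [-0.1,-0.2,-6,0,0,0,-0.8],
    [-0.1,-0.2,-8,0,0,0,-0.8],
    [-0.1,-0.2,-9,0,0,0,-0.8],
    [-0.1,-0.2,-9.3,0,0,0,-0.8],
    [-0.1,-0.2,-9.3,0,0,0,-0.8],
    [-0.1,-0.2,-9.3,0,0,0,-0.8],
    [-0.1,-0.2,-9.3,0,0,0,-0.3],
    [-0.1,-0.2,-9.3,0,0,0,-0.1],
    [-0.1,-0.2,-9.3,0,0,0,-0.1],
  ],
)

```text
clock: 30.07
tool_pos: [0.4358, -0.4198, 0.0245]
tcp_rot: [0.707, 0.013, -0.707, 0.013]
wrist_force: [-0.3, -0.6, 0.5]
opening: 0.447
```

>>> arm_command(
  motion=[
    [0,0,0,0,0,0,-0.1],
    [0,0,2,0,0,0,-0.1],
    [0,0,5,0,0,0,-0.1],
    [2,2,9,0,0,0,0.3],
    [4,4,13,0,0,0,1],
    [5,7,17,0,0,0,1],
    [5,9.5,20,0,0,0,1],
    [5,9.5,23,0,0,0,1],
    [5,9.5,24,0,0,0,1],
    [5,9.5,24,0,0,0,1],
  ],
)

```text
clock: 30.9
tool_pos: [0.4879, -0.3251, 0.2699]
tcp_rot: [0.71, 0.011, -0.704, 0.016]
wrist_force: [0.3, -0.6, 0.9]
opening: 1.003
```

```bash
python3 - <<'E'
from h import *
st();m,im=snap('wrist','w20')
cv2.imwrite('pics/w20a.png',cv2.resize(im[20:260,120:410],None,fx=2.7,fy=2.5,interpolation=cv2.INTER_CUBIC))
E
```

```text
t 30.9 tcp [ 0.4879 -0.3251  0.2699] x [ 0.007 -0.006 -1.   ] z [-0.999 -0.039 -0.007] F [ 0.3 -0.6  0.9] op 1.003 q [-0.696  0.388  0.195  1.369 -0.    -2.305]
```

View pics/w20a.png

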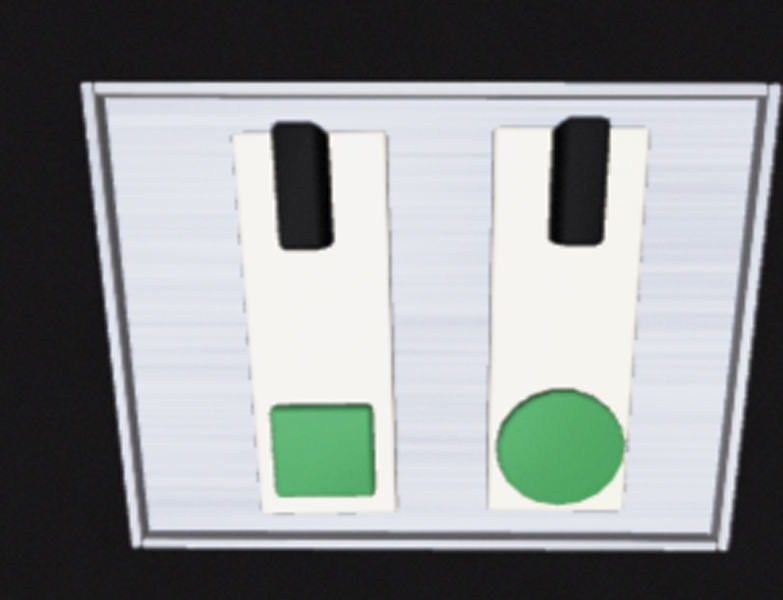

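```bash
python3 - <<'E'
from h import *
st();m,im=snap('wrist','w21');st()
cv2.imwrite('pics/w21a.png',cv2.resize(im[20:260,120:410],None,fx=2.7,fy=2.5,interpolation=cv2.INTER_CUBIC))
g=lambda a:[(y/2.5+20,x/2.7+120) for x,y in a]
L=[(-.09,-.032,.015),(-.09,.032,.015),(.09,.032,.015),(.09,-.032,.015)]
for n,c in {'sq':[(234,134),(386,132),(396,511),(263,513)],'ro':[(494,129),(648,129),(621,510),(487,509)]}.items():
    p,r=fit(m,g(c),L,[.5,-.35,1.6]);print(n,p.round(4),np.degrees(p[2]).round(2),r.tolist(),'fin',loc2w(p,(-.065,0)).round(4))
E
```

```text
t 30.95 tcp [ 0.487  -0.3251  0.267 ] x [ 0.004 -0.004 -1.   ] z [-0.999 -0.038 -0.004] F [0.2 0.3 0. ] op 1.002 q [-0.697  0.39   0.191  1.366 -0.    -2.305]
t 31.0 tcp [ 0.486  -0.3248  0.2647] x [ 0.001 -0.001 -1.   ] z [-0.999 -0.037 -0.001] F [-0.9 -0.5 -1.2] op 0.996 q [-0.698  0.391  0.188  1.365 -0.    -2.305]
sq [ 0.536  -0.347   1.6197] 92.8 [[-1.4, -1.1], [-1.3, 1.0], [2.0, 0.9], [1.7, -0.8]] fin [ 0.5391 -0.4119]
ro [ 0.4311 -0.3525  1.6101] 92.25 [[-1.2, -0.7], [-1.4, 0.8], [1.6, 0.7], [2.0, -0.8]] fin [ 0.4337 -0.4175]
```

View pics/w21a.png

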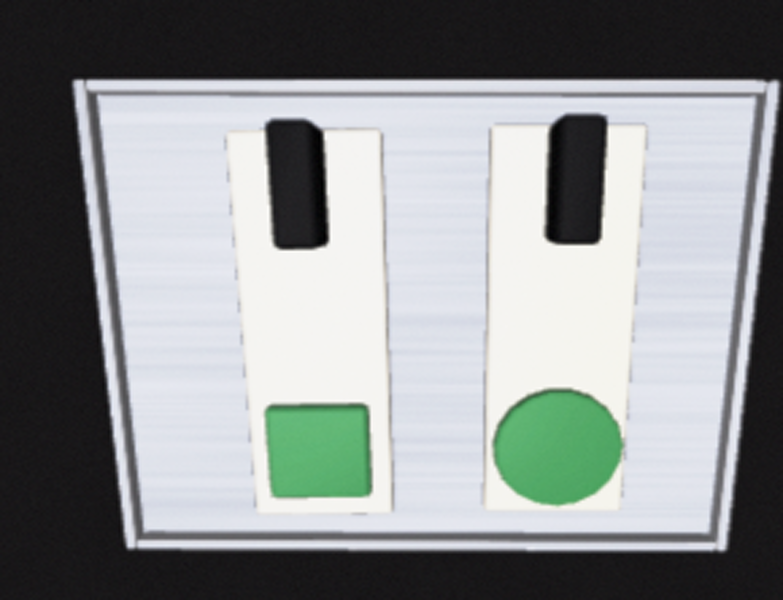

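>>> arm_command(
  motion=[
    [2.7,-4,0,0,0,0.7,1],
    [5.4,-8,0,0,0,0.7,1],
    [5.4,-8.9,-3,0,0,0.7,1],
    [5.4,-8.9,-7,0,0,0.7,1],
    [5.4,-8.9,-11,0,0,0.7,1],
    [5.4,-8.9,-15,0,0,0.7,1],
    [5.4,-8.9,-16,0,0,0.7,1],
    [5.4,-8.9,-16,0,0,0.7,1],
    [5.4,-8.9,-16,0,0,0.7,1],
    [5.4,-8.9,-16,0,0,0.7,1],
  ],
)

```text
clock: 31.83
tool_pos: [0.5407, -0.4148, 0.107]
tcp_rot: [0.708, 0.016, -0.706, 0.018]
wrist_force: [0.5, -0.0, 1.1]
opening: 0.997
```

```bash
python3 - <<'E'
from h import *
s=st();m,im=snap('wrist','w22')
E
```

```text
t 31.83 tcp [ 0.5407 -0.4148  0.107 ] x [ 0.003 -0.003 -1.   ] z [-0.999 -0.049 -0.003] F [ 0.5 -0.   1.1] op 0.997 q [-0.747  0.646  0.196  1.116 -0.    -2.367]
```

View pics/w22.png

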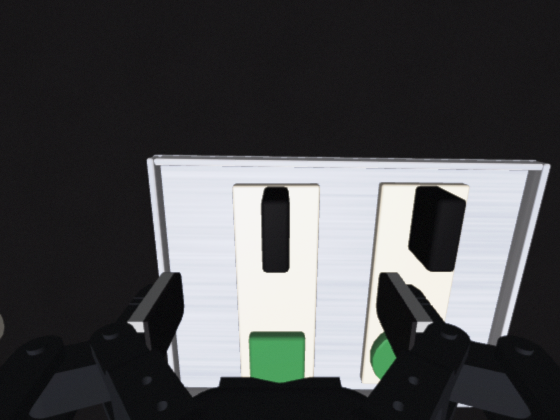

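>>> arm_command(
  motion=[
    [0.15,0,-3,0,0,0,1],
    [0.15,0,-6,0,0,0,1],
    [0.15,0,-7.5,0,0,0,1],
    [0.15,0,-8,0,0,0,1],
    [0.15,0,-8,0,0,0,0],
    [0.15,0,-8,0,0,0,-0.8],
    [0.15,0,-8,0,0,0,-0.8],
    [0.15,0,-8,0,0,0,-0.8],
    [0.15,0,-8,0,0,0,-0.8],
    [0.15,0,-8,0,0,0,-0.8],
  ],
  newtons=80,
)

```text
clock: 32.72
tool_pos: [0.542, -0.4144, 0.0261]
tcp_rot: [0.708, 0.016, -0.706, 0.018]
wrist_force: [-0.2, 1.3, 0.0]
opening: 0.192
```

>>> arm_command(
  motion=[
    [0,0,0,0,0,0,-0.8],
    [0,0,0,0,0,0,-0.8],
    [0,0,1,0,0,0,-0.8],
    [0,0,2,0,0,0,-0.8],
    [0,0,4,0,0,0,-0.8],
    [0,0,7,0,0,0,-0.8],
    [0,0,9,0,0,0,-0.8],
    [0,0,9,0,0,0,-0.8],
    [0,0,9,0,0,0,-0.8],
    [0,0,9,0,0,0,-0.8],
  ],
)

```text
clock: 33.55
tool_pos: [0.5404, -0.413, 0.1135]
tcp_rot: [-0.706, -0.018, 0.707, -0.017]
wrist_force: [0.2, -0.1, -2.1]
opening: 0.197
```

```bash
python3 - <<'E'
from h import *
s=st();m,im=snap('wrist','w23')
E
```

```text
t 33.55 tcp [ 0.5404 -0.413   0.1135] x [-0.001  0.001 -1.   ] z [-0.999 -0.049  0.001] F [ 0.2 -0.1 -2.1] op 0.197 q [-0.746  0.645  0.211  1.138 -0.    -2.366]
```

View pics/w23.png

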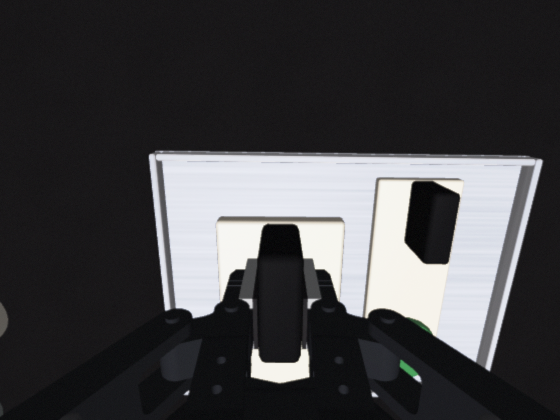

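>>> arm_command(
  motion=[
    [-2.5,0.5,0,0,0,-3,-0.8],
    [-5,2,0,0,0,-9,-0.8],
    [-7.5,4,0,0,0,-15,-0.8],
    [-10,6.5,0,0,0,-21,-0.8],
    [-10.5,9.5,0,0,0,-27,-0.8],
    [-10.5,12.5,0,0,0,-33,-0.8],
    [-10.5,15.5,0,0,0,-39,-0.8],
    [-10.5,18.5,0,0,0,-45,-0.8],
    [-10.5,21.5,0,0,0,-51,-0.8],
    [-10.5,24.5,0,0,0,-57,-0.8],
  ],
)

```text
clock: 34.43
tool_pos: [0.4342, -0.1663, 0.1127]
tcp_rot: [-0.627, 0.324, 0.63, 0.324]
wrist_force: [0.2, -0.3, -1.9]
opening: 0.197
```

>>> arm_command(
  motion=[
    [0,3,0,0,0,-6,-0.8],
    [0,6,0,0,0,-12,-0.8],
    [0,9,0,0,0,-18,-0.8],
    [0,12,0,0,0,-24,-0.8],
    [0,14,0,0,0,-30.6,-0.8],
    [0,14.8,0,0,0,-30.6,-0.8],
    [0,14.8,0,0,0,-30.6,-0.8],
    [0,14.8,0,0,0,-30.6,-0.8],
    [0,14.8,0,0,0,-30.6,-0.8],
    [0,14.8,0,0,0,-30.6,-0.8],
  ],
)

```text
clock: 35.27
tool_pos: [0.436, -0.0216, 0.1141]
tcp_rot: [-0.522, 0.477, 0.522, 0.477]
wrist_force: [0.5, 0.1, -1.4]
opening: 0.193
```

```bash
python3 - <<'E'
from h import *
s=st();m,im=snap('wrist','w24');m2,i2=snap('scene','s24')
cv2.imwrite('pics/c24.png',np.hstack([cv2.resize(i2[160:310,180:340],None,fx=2.5,fy=2.5),cv2.resize(im,(400,375))]))
E
```

```text
t 35.27 tcp [ 0.436  -0.0216  0.1141] x [-0. -0. -1.] z [-0.09   0.996 -0.   ] F [ 0.5  0.1 -1.4] op 0.193 q [-0.195  0.18  -0.506  0.885 -0.    -0.285]
```

View pics/c24.png

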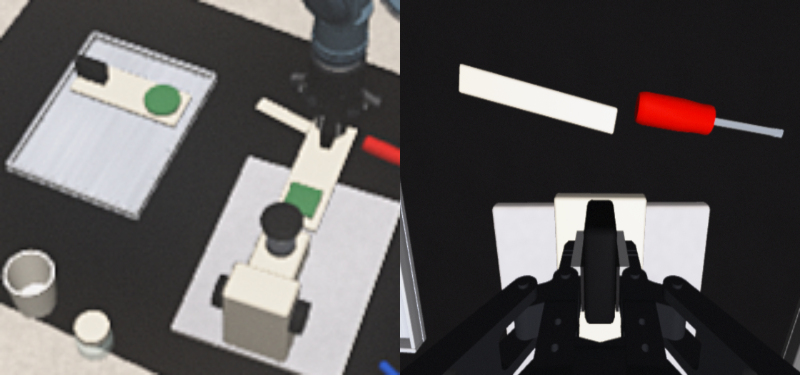

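>>> arm_command(
  motion=[
    [0,0,-3,0,0,0,-0.8],
    [0,0,-6,0,0,0,-0.8],
    [0,0,-6.9,0,0,0,-0.8],
    [0,0,-6.9,0,0,0,-0.8],
    [2,0.2,-6.9,0,0,0,-0.8],
    [4,0.4,-6.9,0,0,0,-0.8],
    [6,0.6,-6.9,0,0,0,-0.8],
    [8,0.9,-6.9,0,0,0,-0.8],
    [9.4,1.1,-6.9,0,0,0,-0.8],
    [9.4,1.1,-6.9,0,0,0,-0.8],
  ],
)

```text
clock: 36.2
tool_pos: [0.5349, -0.0099, 0.0475]
tcp_rot: [0.524, -0.475, -0.521, -0.478]
wrist_force: [0.9, -0.7, -1.1]
opening: 0.2
```

>>> arm_command(
  motion=[
    [0.1,0,0,0,0,0,-0.8],
    [0.1,0,0,0,0,0,-0.8],
    [0.1,0,-0.4,0,0,0,-0.8],
    [0.1,0,-0.8,0,0,0,-0.8],
    [0.1,0,-0.9,0,0,0,-0.8],
    [0.1,0,-0.9,0,0,0,-0.8],
    [0.1,0,-0.9,0,0,0,-0.8],
    [0.1,0,-0.9,0,0,0,-0.8],
    [0.1,0,-0.9,0,0,0,-0.8],
    [0.1,0,-0.9,0,0,0,-0.8],
  ],
)

```text
clock: 37.03
tool_pos: [0.5309, -0.0095, 0.0362]
tcp_rot: [-0.522, 0.477, 0.522, 0.477]
wrist_force: [-0.4, -0.5, -1.5]
opening: 0.199
```

```bash
python3 - <<'E'
from h import *
s=st();m,im=snap('wrist','w25')
cv2.imwrite('pics/w25a.png',cv2.resize(im[70:240,20:540],None,fx=1.5,fy=3))
E
```

```text
t 37.03 tcp [ 0.5309 -0.0095  0.0362] x [-0.  0. -1.] z [-0.091  0.996  0.   ] F [-0.4 -0.5 -1.5] op 0.199 q [-0.137  0.433 -0.373  0.765  0.    -0.228]
```

View pics/w25a.png

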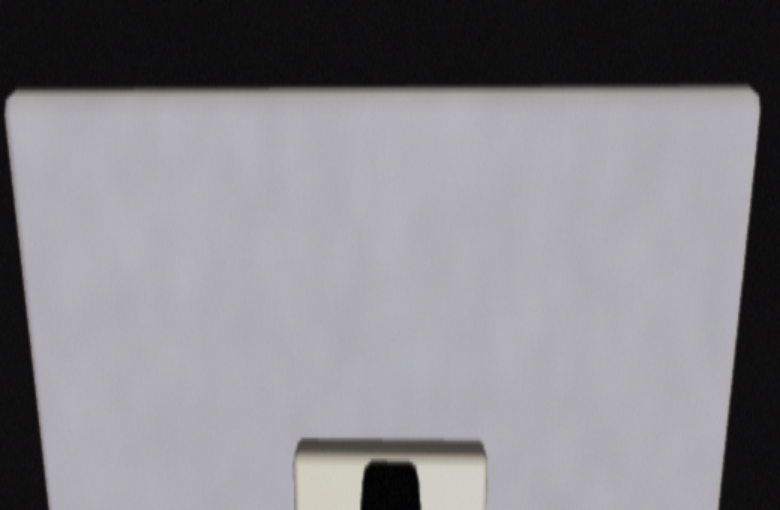

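>>> arm_command(
  motion=[
    [0,-0.1,0,0,0,0,-0.8],
    [0,-0.1,-0.1,0,0,0,-0.8],
    [0,-0.1,-0.15,0,0,0,-0.8],
    [0,-0.1,-0.15,0,0,0,-0.8],
    [0,-0.1,-0.15,0,0,0,-0.3],
    [0,-0.1,-0.15,0,0,0,-0.2],
    [0,-0.1,-0.15,0,0,0,-0.2],
    [0,-0.1,-0.15,0,0,0,-0.2],
    [0,-0.1,2,0,0,0,-0.2],
    [0,-0.1,5,0,0,0,-0.2],
  ],
)

```text
clock: 37.92
tool_pos: [0.5279, -0.01, 0.0839]
tcp_rot: [-0.52, 0.478, 0.524, 0.475]
wrist_force: [-0.1, 0.0, 0.6]
opening: 0.399
```

>>> arm_command(
  motion=[
    [-1,0,4,0,0,0,-0.2],
    [-2,0,8,0,0,0,0.5],
    [-4,0,12,0,0,0,1],
    [-6,0,15,0,0,0,1],
    [-6,0,18,0,0,0,1],
    [-6,0,18,0,0,0,1],
    [-6,0,18,0,0,0,1],
    [-6,0,18,0,0,0,1],
    [-6,0,18,0,0,0,1],
    [-6,0,18,0,0,0,1],
  ],
)

```text
clock: 38.75
tool_pos: [0.4702, -0.0103, 0.2645]
tcp_rot: [-0.521, 0.477, 0.523, 0.476]
wrist_force: [0.6, -0.4, -0.1]
opening: 1.001
```

```bash
python3 - <<'E'
from h import *
st();m,im=snap('wrist','w26')
cv2.imwrite('pics/w26a.png',cv2.resize(im[100:420,130:450],None,fx=1.85,fy=1.85))
E
```

```text
t 38.75 tcp [ 0.4702 -0.0103  0.2645] x [-0.003  0.001 -1.   ] z [-0.091  0.996  0.001] F [ 0.6 -0.4 -0.1] op 1.001 q [-0.157  0.159 -0.126  1.289  0.    -0.248]
```

View pics/w26a.png

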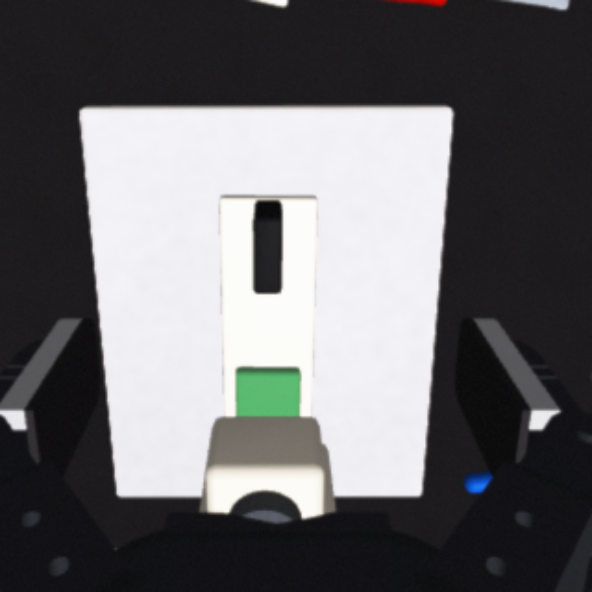

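The square carrier sits where the round one did: plate rear edge at row 199 and bed edge at 108, the same gap, and centred. Press.

>>> arm_command(
  motion=[
    [4,0.3,0,0,0,0,-1],
    [8,0.6,0,0,0,0,-1],
    [12,0.9,0,0,0,0,-1],
    [16,1.1,0,0,0,0,-1],
    [17.9,1.1,0,0,0,0,-1],
    [17.9,1.1,0,0,0,0,-1],
    [17.9,1.1,-1,0,0,0,-1],
    [17.9,1.1,-2,0,0,0,-1],
    [17.9,1.1,-3.5,0,0,0,-1],
    [17.9,1.1,-3.5,0,0,0,-1],
  ],
)

```text
clock: 39.63
tool_pos: [0.6474, 0.0007, 0.2275]
tcp_rot: [-0.52, 0.478, 0.524, 0.475]
wrist_force: [-1.2, 0.3, -1.2]
opening: -0.0
```

>>> arm_command(
  motion=[
    [0,0,-1,0,0,0,-1],
    [0,0,-1.8,0,0,0,-1],
    [0,0,-2.4,0,0,0,-1],
    [0,0,-3,0,0,0,-1],
    [0,0,-3.5,0,0,0,-1],
    [0,0,-4,0,0,0,-1],
    [0,0,-4.4,0,0,0,-1],
    [0,0,-4.5,0,0,0,-1],
    [0,0,-4.5,0,0,0,-1],
    [0,0,-4.5,0,0,0,-1],
  ],
)

```text
clock: 40.47
tool_pos: [0.6492, 0.0005, 0.1883]
tcp_rot: [0.522, -0.477, -0.522, -0.477]
wrist_force: [-5.5, 0.3, 10.6]
opening: 0.001
```

>>> arm_command(
  motion=[
    [0,0,-0.2,0,0,0,-1],
    [0,0,-0.4,0,0,0,-1],
    [0,0,-0.6,0,0,0,-1],
    [0,0,-0.7,0,0,0,-1],
    [0,0,-0.7,0,0,0,-1],
    [0,0,-0.7,0,0,0,-1],
    [0,0,-0.7,0,0,0,-1],
    [0,0,-0.7,0,0,0,-1],
    [0,0,-0.7,0,0,0,-1],
    [0,0,-0.7,0,0,0,-1],
  ],
)

```text
clock: 41.3
tool_pos: [0.6492, 0.0006, 0.182]
tcp_rot: [0.523, -0.477, -0.522, -0.477]
wrist_force: [-7.2, 0.3, 12.5]
opening: 0.0
```

>>> arm_command(
  motion=[
    [0,0,-0.1,0,0,0,-1],
    [0,0,-0.2,0,0,0,-1],
    [0,0,-0.3,0,0,0,-1],
    [0,0,-0.3,0,0,0,-1],
    [0,0,-0.3,0,0,0,-1],
    [0,0,-0.3,0,0,0,-1],
    [0,0,-0.3,0,0,0,-1],
    [0,0,-0.3,0,0,0,-1],
    [0,0,-0.3,0,0,0,-1],
    [0,0,-0.3,0,0,0,-1],
  ],
)

```text
clock: 42.13
tool_pos: [0.6494, 0.0005, 0.1819]
tcp_rot: [0.523, -0.476, -0.521, -0.477]
wrist_force: [-12.2, 1.2, 25.2]
opening: -0.001
```

>>> arm_command(
  motion=[
    [0,0,1,0,0,0,-1],
    [0,0,3,0,0,0,-1],
    [0,0,6,0,0,0,-1],
    [0,0,9.3,0,0,0,-1],
    [-4,-0.4,9.3,0,0,0,-1],
    [-8,-0.8,9.3,0,0,0,0],
    [-11.8,-1.1,9.3,0,0,0,0.4],
    [-11.8,-1.1,9.3,0,0,0,0.4],
    [-11.8,-1.1,9.3,0,0,0,0.4],
    [-11.8,-1.1,9.3,0,0,0,0.4],
  ],
)

```text
clock: 42.97
tool_pos: [0.5322, -0.0105, 0.2697]
tcp_rot: [0.523, -0.476, -0.522, -0.477]
wrist_force: [0.6, 1.3, -0.3]
opening: 0.693
```

```bash
python3 - <<'E'
from h import *
st();m,im=snap('wrist','w27');m2,i2=snap('scene','s27')
cv2.imwrite('pics/c27.png',np.hstack([cv2.resize(i2[180:330,230:390],None,fx=2.5,fy=2.5),cv2.resize(im,(400,375))]))
E
```

```text
t 42.97 tcp [ 0.5322 -0.0105  0.2697] x [ 0.001 -0.    -1.   ] z [-0.091  0.996 -0.   ] F [ 0.6  1.3 -0.3] op 0.693 q [-0.139  0.281  0.043  1.332  0.    -0.23 ]
```

View pics/c27.png

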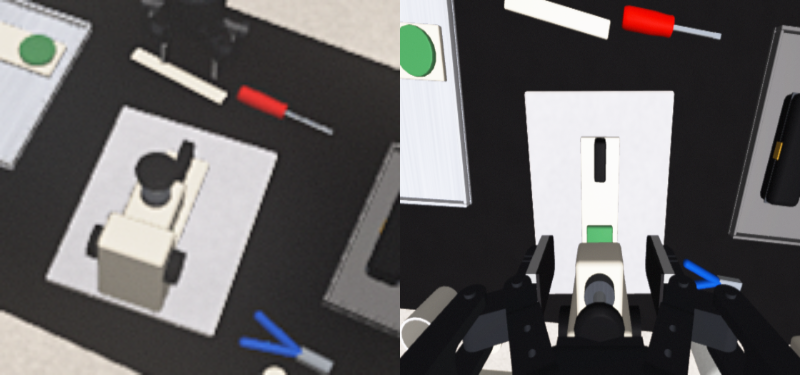

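The stop was reached (25 N, z unchanged at 0.182), the plunger is up again and the carrier is in place. Now I'll fetch it.

>>> arm_command(
  motion=[
    [0,0,-4,0,0,0,0.4],
    [0,0,-8,0,0,0,0.4],
    [0,0,-12,0,0,0,0.4],
    [0,0,-16,0,0,0,0.4],
    [0,0,-19,0,0,0,0.4],
    [0,0,-22,0,0,0,0.4],
    [0,0,-23.3,0,0,0,0.4],
    [0,0,-23.3,0,0,0,0.4],
    [0,0,-23.3,0,0,0,-0.8],
    [0,0,-23.3,0,0,0,-0.8],
  ],
  newtons=80,
)

```text
clock: 43.9
tool_pos: [0.5341, -0.0106, 0.0374]
tcp_rot: [0.523, -0.476, -0.522, -0.477]
wrist_force: [-0.0, -0.1, -0.1]
opening: 0.429
```

>>> arm_command(
  motion=[
    [0,0,0,0,0,0,-0.8],
    [0,0,0,0,0,0,-0.8],
    [0,0,0,0,0,0,-0.8],
    [0,0,0.5,0,0,0,-0.8],
    [0,0,0.8,0,0,0,-0.8],
    [-2,-0.2,0.8,0,0,0,-0.8],
    [-4,-0.4,0.8,0,0,0,-0.8],
    [-6,-0.6,0.8,0,0,0,-0.8],
    [-8,-0.8,0.8,0,0,0,-0.8],
    [-9.6,-0.9,0.8,0,0,0,-0.8],
  ],
)

```text
clock: 44.73
tool_pos: [0.4335, -0.0193, 0.0441]
tcp_rot: [-0.522, 0.477, 0.523, 0.476]
wrist_force: [-0.3, -0.0, -1.4]
opening: 0.198
```

```bash
python3 - <<'E'
from h import *
st();m,im=snap('wrist','w28');m2,i2=snap('scene','s28')
cv2.imwrite('pics/c28.png',np.hstack([cv2.resize(i2[160:310,180:340],None,fx=2.5,fy=2.5),cv2.resize(im,(400,375))]))
E
```

```text
t 44.73 tcp [ 0.4335 -0.0193  0.0441] x [-0.002  0.    -1.   ] z [-0.091  0.996  0.   ] F [-0.3 -0.  -1.4] op 0.198 q [-0.191  0.261 -0.614  0.698 -0.    -0.282]
```

View pics/c28.png

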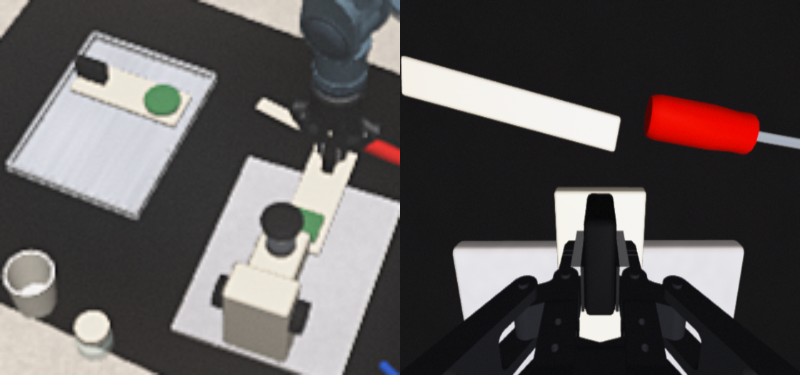

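>>> arm_command(
  motion=[
    [0,0,3,0,0,0,-0.8],
    [0,0,6,0,0,3,-0.8],
    [0,-2,7.5,0,0,9,-0.8],
    [0,-5,7.5,0,0,15,-0.8],
    [0,-8,7.5,0,0,21,-0.8],
    [0,-11,7.5,0,0,27,-0.8],
    [0,-14,7.5,0,0,33,-0.8],
    [0,-17,7.5,0,0,39,-0.8],
    [1.5,-20,7.5,0,0,45,-0.8],
    [3,-23,7.5,0,0,51,-0.8],
  ],
)

```text
clock: 45.67
tool_pos: [0.4663, -0.2513, 0.1195]
tcp_rot: [0.677, -0.204, -0.677, -0.204]
wrist_force: [1.2, 0.2, -1.6]
opening: 0.199
```

>>> arm_command(
  motion=[
    [1.5,-3,0,0,0,6,-0.8],
    [3,-6,0,0,0,12,-0.8],
    [5,-9,0,0,0,18,-0.8],
    [7,-12,0,0,0,24,-0.8],
    [7.8,-15,0,0,0,30,-0.8],
    [7.8,-16.4,0,0,0,36.5,-0.8],
    [7.8,-16.4,0,0,0,36.5,-0.8],
    [7.8,-16.4,0,0,0,36.5,-0.8],
    [7.8,-16.4,0,0,0,36.5,-0.8],
    [7.8,-16.4,0,0,0,36.5,-0.8],
  ],
)

```text
clock: 46.5
tool_pos: [0.544, -0.4122, 0.1193]
tcp_rot: [-0.707, -0.017, 0.707, -0.016]
wrist_force: [0.1, -0.7, -1.7]
opening: 0.199
```

```bash
python3 - <<'E'
from h import *
st();m,im=snap('wrist','w29');m2,i2=snap('top','t29')
cv2.imwrite('pics/c29.png',np.hstack([cv2.resize(i2[150:300,260:420],None,fx=2.5,fy=2.5),cv2.resize(im,(400,375))]))
E
```

```text
t 46.5 tcp [ 0.544  -0.4122  0.1193] x [-0.     0.001 -1.   ] z [-0.999 -0.047  0.   ] F [ 0.1 -0.7 -1.7] op 0.199 q [-0.741  0.646  0.229  1.154  0.    -2.36 ]
```

View pics/c29.png

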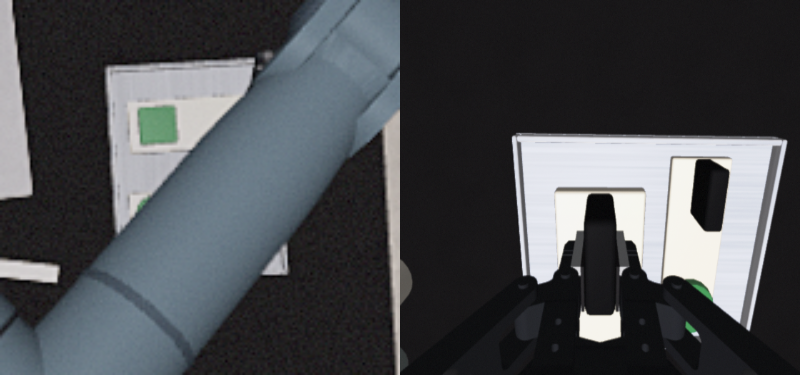

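>>> arm_command(
  motion=[
    [-0.2,0.2,-3,0,0,0,-0.8],
    [-0.2,0.2,-6,0,0,0,-0.8],
    [-0.2,0.2,-8,0,0,0,-0.8],
    [-0.2,0.2,-9,0,0,0,-0.8],
    [-0.2,0.2,-9.3,0,0,0,-0.8],
    [-0.2,0.2,-9.4,0,0,0,-0.8],
    [-0.2,0.2,-9.4,0,0,0,-0.8],
    [-0.2,0.2,-9.4,0,0,0,-0.3],
    [-0.2,0.2,-9.4,0,0,0,-0.1],
    [-0.2,0.2,-9.4,0,0,0,-0.1],
  ],
)

```text
clock: 47.43
tool_pos: [0.5424, -0.4116, 0.0259]
tcp_rot: [0.707, 0.016, -0.707, 0.017]
wrist_force: [-0.2, 0.4, -0.4]
opening: 0.445
```

>>> arm_command(
  motion=[
    [0,0,0,0,0,0,-0.1],
    [0,0,2,0,0,0,-0.1],
    [0,0,5,0,0,0,-0.1],
    [-2,2,9,0,0,0,0.3],
    [-4,4,13,0,0,0,1],
    [-5.5,7,17,0,0,0,1],
    [-5.5,9,20,0,0,0,1],
    [-5.5,9,23,0,0,0,1],
    [-5.5,9,24,0,0,0,1],
    [-5.5,9,24,0,0,0,1],
  ],
)

```text
clock: 48.27
tool_pos: [0.4888, -0.3222, 0.271]
tcp_rot: [0.709, 0.015, -0.704, 0.019]
wrist_force: [1.4, -0.4, 0.1]
opening: 1.002
```

```bash
python3 - <<'E'
from h import *
st();m,im=snap('wrist','w30')
E
```

```text
t 48.27 tcp [ 0.4888 -0.3222  0.271 ] x [ 0.007 -0.006 -1.   ] z [-0.999 -0.048 -0.007] F [ 1.4 -0.4  0.1] op 1.002 q [-0.691  0.386  0.195  1.371 -0.    -2.31 ]
```

View pics/w30.png

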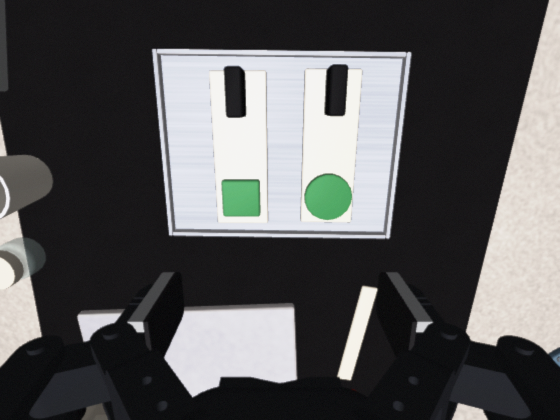

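>>> arm_command(
  motion=[
    [-2,4,2,0,0,0,1],
    [-4,8,4,0,0,0,1],
    [-6,12,5,0,0,0,1],
    [-8,16,5,0,0,0,1],
    [-9,20,5,0,0,0,1],
    [-9,24,5,0,0,0,1],
    [-9,28,5,0,0,0,1],
    [-9,32,5,0,0,0,1],
    [-9,32,5,0,0,0,1],
    [-9,32,5,0,0,0,1],
  ],
)

```text
clock: 49.15
tool_pos: [0.3959, 0.0014, 0.3138]
tcp_rot: [-0.706, -0.019, 0.708, -0.018]
wrist_force: [0.9, 0.0, -1.3]
opening: 0.999
```

```bash
python3 - <<'E'
from h import *
st();snap('top','t31');snap('scene','s31')
E
```

```text
t 49.15 tcp [0.3959 0.0014 0.3138] x [-0.003  0.001 -1.   ] z [-0.999 -0.052  0.003] F [ 0.9  0.  -1.3] op 0.999 q [-1.580e-01  3.000e-03 -1.710e-01  1.399e+00  1.000e-03 -1.781e+00]
```

View pics/t31.png

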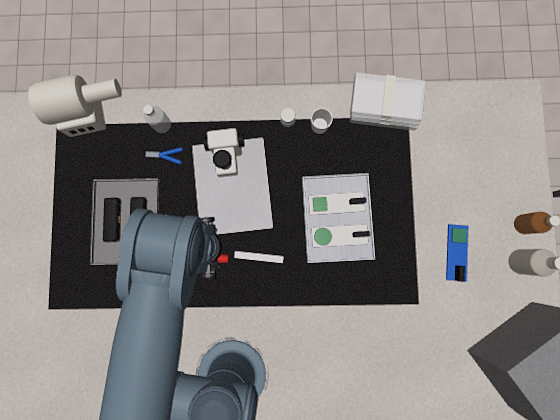

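View pics/s31.png

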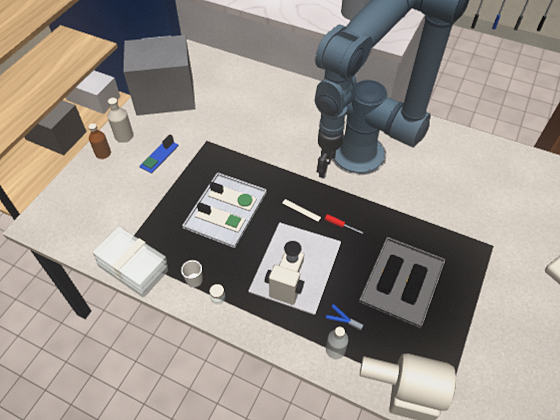

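Everything is in place. I'll hold still briefly, recheck, then hand in.

>>> arm_command(
  motion=[
    [0,0,0,0,0,0,1],
    [0,0,0,0,0,0,1],
    [0,0,0,0,0,0,1],
    [0,0,0,0,0,0,1],
    [0,0,0,0,0,0,1],
    [0,0,0,0,0,0,1],
    [0,0,0,0,0,0,1],
    [0,0,0,0,0,0,1],
    [0,0,0,0,0,0,1],
    [0,0,0,0,0,0,1],
  ],
)

```text
clock: 50.08
tool_pos: [0.3969, -0.0014, 0.3153]
tcp_rot: [-0.707, -0.017, 0.707, -0.017]
wrist_force: [-0.3, 0.5, 0.1]
opening: 0.999
```

```bash
python3 - <<'E'
from h import *
a=cv2.imread('pics/s31.png').astype(int);m,b=snap('scene','s32')
d=np.abs(a-b).max(2)[170:340,140:450];print((d>60).sum())
b0=cv2.imread('pics/scene0.png').astype(int)
ys,xs=np.where(np.abs(b0-b).max(2)>80);print([(int(xs[i]),int(ys[i])) for i in range(0,len(xs),max(1,len(xs)//25))])
st();print(ctrl.sign_off())
E
```

```text
3
[(374, 0), (407, 10), (386, 21), (348, 31), (491, 37), (504, 44), (443, 55), (480, 66), (538, 75), (540, 83), (513, 90), (331, 97), (510, 104), (406, 111), (429, 117), (414, 123), (393, 129), (340, 135), (512, 142), (522, 154), (517, 168), (476, 184), (516, 205), (329, 246), (316, 269), (411, 302)]
t 50.13 tcp [ 0.3969 -0.0014  0.3153] x [-0.  0. -1.] z [-0.999 -0.047  0.   ] F [-0.1 -1.1 -0.7] op 0.995 q [-0.164  0.003 -0.168  1.4   -0.    -1.782]
the job is handed in; nothing more can be done
None
```

The job is done and handed in at about 50 s. I moved both spectacle cases (only two were present) flat into the case tray. Then I loaded, pressed and returned the round carrier, and after it the square one.

- **Pressing:** In both presses the fingers stopped at z 0.182 m, which is the 25 mm stop. The force there was 20 N for the round carrier and 25 N for the square one.
- **Lens centring:** The camera fit put the round lens about 1 mm from the plunger axis. For the square lens I only compared its seat with the round one's in the picture, and it looked the same.
- **Final views:** Both cases and both carriers lie flat in their trays, the plunger is up, and the robot is clear of everything. The ruler, screwdriver, pliers and blue look-alike look untouched. The scene did not change over the last second before hand-in.
- **Disagreements and differences:** The cameras disagreed by a few millimetres sideways, up to about 8 mm for the case tray, so I relied on the wrist view. I noticed no knocked carrier or slackened grip. The square carrier was put back within a few millimetres of where it started.

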